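Empty the storage tote and pile the supplies, widest first

ROBOT

A 7-joint arm with a two-finger parallel gripper is mounted at the origin on the work surface. World frame = base frame: x ahead of the robot, y to its left, z up, the work surface at z = 0. Lengths are in mm, angles in rad, forces in N, time in s.
With the tool pointing down it reaches from about 400 to 850 mm from the base axis. Payload 4.4 kg.
Tool frame: the origin (TCP) lies between the finger pads; the fingertips stand 14 mm ahead of it and the grasp point (between the pads) lies 5 mm behind it; z points along the fingers, y is the direction in which the jaws open and shut (so a half turn about z gives the same grasp; the last joint's range is limited). The gripper opens to 94 mm and grips with 3 to 60 N. Pads are 16 mm wide; open, the fingers measure 119 mm over their backs; the gripper's body (75 mm by 177 mm) begins 78 mm behind the grasp point.
Start: joints at [-1.337, 0.628, 0.038, 1.517, -0.027, 0.996, -0.02], TCP at [191.939, 621.029, 219.478] pointing down, gripper open.
Joint ranges: [-3.06, 3.06], [-0.37, 2.12], [-1.25, 1.32], [0.18, 2.47], [-1.1, 4.24], [0.23, 1.98], [-2.94, 2.94]. Speed limits (rad/s): [2.57, 2.57, 3.14, 3.14, 3.14, 3.14, 3.14].

INTERFACE

Orientations are given as [roll, pitch, yaw] about the fixed x, y, z axes, in that order (R = Rz(yaw) Ry(pitch) Rx(roll)).
In Python, from rig import r gives the robot as it stands.
- The arm moves only by the shell command python3 -m pendant 'ROWS' [OPENING] [FORCE]. ROWS is JSON, a list that holds one entry, the list of rows, each a list of 4 numbers: the shift along the tool's x, y, z scaled (see below), then the turn about the tool's z scaled (see below). In form: [[[x, y, z, spin], ...]]. A call has 1 to 5 rows; each row is the pose to reach, as a shift and turn from the pose commanded when the call began, along the tool's axes at that moment; what a row does not reach only later rows make up. The controller multiplies each number of a shift by 0.25 m and each number of a turn by pi/2 rad. A row lasts 1/8 s, in which the tool goes at most 62.5 mm and 10.7 degrees, less where a joint would pass 70% of its speed; a pose out of reach is approached as far as the arm can. A call with a number of a shift or a turn outside -1 to 1 is refused whole. A call with a gripper value outside its range is refused whole. OPENING is the opening, from 0 (shut) to 1 (fully open), set as the call begins (- or left out, the last holds). The fingers move at their own pace and stop on an object; FORCE is the grip in N (left out, the last holds). Time passes only in rows, so rows that repeat a pose let the fingers close. It gives the time, the measured TCP pose, the force and the opening at its end, in the units of the state.
- r.get_obs(): the state, without advancing time (a new reading comes with each control period).
- r.read_camera(name): name is "scene" or "top" or "wrist"; returns the picture (420x560x3 uint8, red, green, blue); there is no depth.
- r.camera_params(name): a dict with "fov_y" (degrees; the focal length in pixels is half the picture's height over the tangent of half this angle, whatever the lens; pixels are square), "cx", "cy" (the principal point, pixels), "origin" and "attitude" of the camera in the world; the wrist camera has in their place "tool_from_camera" (4x4, takes a point from camera to tool coordinates, whose origin is the TCP and whose axes are the flange's). Camera axes: x right, y up, looking along -z (the intrinsics and any distortion apply to the point x, -y, -z); pixel columns grow to the right and rows downward; lengths in mm; the calibration is good to about 2 mm. A picture is of the moment at which its call begins: read the wrist's pose just before it. camera_params takes no time and is no camera call.
- r.job_done(): hands the job in, once; it reports no verdict.
The state is a dict: "t": time; "joints": joint angles; "dq": joint speeds; "effort": joint torques, N m; "position": TCP position; "orientation": TCP orientation; "contact_force": force on the tool from outside, world axes, zero at the start; "torque": the same for the moment, N m; "opening": finger opening in mm.
Only numpy, scipy, OpenCV 4.12 (cv2) and the standard library are available. Lean on these libraries where they do the work, as an engineer would, in place of code of your own. Each camera call takes 0.05 s, during which the arm holds its last target.

TASK

The grey storage tote in the broom closet is wanted empty, so unpack it from the inside out: first take whatever stands in its lift-out tray out of the tray, then lift the empty tray out and stand it flat on the shelf, then take out the long carton from under it. Build one stable upright pile of all the supplies that are there (the cartons lying about on the shelf too) in the middle of the black rubber mat: the widest base at the bottom and each next narrower thing flat on top and centred, cartons' long sides in line. Do not disturb the dustpan, hand brush, spray bottle, squeegee, torch and door wedge; things may be set down anywhere free on the shelf meanwhile.

Things in the scene. Friction and masses are not known exactly. Their poses are not given: they have to be found in the camera images.
- liner_box_center (a point): Long plain cardboard carton of bin liners, 180 x 68 x 40 mm high (0.42 kg), the widest of the supplies; always there; at the start it lies on the floor of the tote, under the tray, long side along the tote's. The point is its centre, half-way up (20 mm above its underside); x along its 180 mm side, y across, z up.
- soap_box_center (a point): Middle-sized plain cardboard carton of soap, 145 x 63 x 44 mm high (0.38 kg), lying on the shelf; always there. The point is its centre, half-way up (22 mm); x along its 145 mm side, y across, z up.
- pad_box_center (a point): Small plain cardboard carton of scouring pads, 105 x 58 x 38 mm high (0.16 kg), lying on the shelf; may be absent. The point is its centre, half-way up (19 mm); x along its 105 mm side, y across, z up.
- wax_tin_center (a point): Round bare-steel wax tin, 54 mm diameter, 64 mm high, flat closed lid (0.2 kg), standing in one compartment of the tray at the start; may be absent. The point is its centre, half-way up (32 mm); z up.
- powder_can_center (a point): Round paper-covered scouring-powder can with flat metal lid, 44 mm diameter, 76 mm high (0.15 kg), standing in the other compartment of the tray; may be absent (at least one of tin and can is there). The point is its centre, half-way up (38 mm); z up.
- tray_grip (a point): Point in the grip plate of the tote's loose white lift-out tray, 62 mm above the tray's underside, on its middle; z up. The plate stands upright across the middle of the tray: 12 mm thick (x), 76 mm wide (y), top 78 mm above the tray's underside. It parts the tray into two compartments, one at +x and one at -x.
- tray: The same tray, 0.22 kg: 258 (x) x 168 (y) mm, rim 32 mm high, wall and floor 3 mm. Origin at the centre of its underside. At the start it rests on the tote's end ledges, its underside 49 mm above the shelf, its rim 4 mm below the tote's rim; it lifts straight up and out, with 7 mm of play all round.
- tote_floor (a point): Grey plastic open tote, fixed to the shelf: 280 (x) x 190 (y) x 85 mm high, walls 4 mm, a 12 mm lug outside each end. Inside each end a ledge, top 49 mm above the shelf, carries the tray; 226 mm are free between the ledges, 182 mm across. The point is the middle of the inner floor, 4 mm above the shelf; z up.
- mat_middle (a point): Black ribbed rubber mat, fixed flat on the shelf, 220 (x) x 160 (y) x 3 mm; the pile goes here. The point is the middle of its upper face, z up. (Fixed packs, rolls and bins fill the shelf beyond x = 0.85 m at the back and beyond 0.57 m to either side.)
- dustpan: Bystander: grey plastic dustpan lying on the shelf; pan 200 x 180 mm, 54 mm high; the pan reaches 200 mm along its +x and a handle out to 328 mm. Origin under the middle of its front lip.
- bristle_brush: Bystander: hand brush with green bristles down, wooden back and handle; bristle block 150 x 52 mm, 70 mm high, handle out to 205 mm along its +x. Origin under the middle of the bristle block.
- spray_bottle: Bystander: standing red spray bottle closed by a white twist cap, 72 mm diameter, 210 mm high. Origin at the centre of its base.
- squeegee: Bystander: steel squeegee head lying flat, 200 mm long (its x), 28 mm wide, 25 mm high, with a short round handle socket out to 61 mm along its -y. Origin under the middle of the steel bar.
- torch: Bystander: black torch lying down, 143 mm long (its x), 36 mm diameter. Origin under its middle.
- door_wedge: Bystander: wooden door wedge lying flat, 105 mm long (its x), 42 mm wide, 30 mm high. Origin under its middle.
There are look-alikes about, which are no part of the job. What is shaped like the part that bears wax_tin_center but purple or turquoise is not meant.

How it is judged:
By the outcome, as a careful person would: the job done as asked, in the order asked, and still so for the second after the job is handed in, with the robot touching nothing.
Of pad_box, wax_tin, powder_can only 2 to 3 are there at a start; the rules pass over those that are not, and their reading is None.
At some moment in a run one of soap_box, pad_box may be knocked a few centimetres aside while the robot is not near it.
Once in a run the grip may slacken for a moment while it holds something.
It also fails if it takes over 210 s, if anything falls off the work surface, if the arm or the gripper's body presses on something with over 40 N, if the wrist force passes 120 N, or if a joint passes its speed limit or range.

## Working session

There is one attempt and no reset: what is moved stays moved. The work goes in short steps, Python scripts to look and compute and a shell command to move; the robot and the scene stay as the last step left them, time stands still between calls to the robot, and variables do not carry over. Pictures are saved under pics/ and viewed, and the job is handed in when it is done.

```bash
ls -la; mkdir -p pics; python3 - <<'E'
from rig import r
import cv2
print(r.get_obs())
for n in ("scene","top","wrist"):
    im=r.read_camera(n); cv2.imwrite(f"pics/{n}0.png",im[:,:,::-1]); print(n,r.camera_params(n))
E
```

```text
total 12
drwxr-xr-x  3 agent agent 4096 Dec  7 03:02 .
drwxr-xr-x 23 root  root  4096 Dec  7 03:02 ..
drwxr-xr-x  2 agent agent 4096 Dec  7 03:02 pics
{'t': 0.0, 'joints': array([-1.33681373,  0.62932401,  0.0384295 ,  1.5183271 , -0.02700331,
        0.99629894, -0.02000254]), 'dq': array([ 0.00016035,  0.00148722,  0.00071427,  0.00192058, -0.00013716,
        0.00121241, -0.00164464]), 'effort': array([-3.94277331e-04, -5.49725175e+01,  1.14373717e+00, -1.86630285e+01,
       -5.21888305e-02,  2.36812024e-02,  1.72723890e-04]), 'position': array([191.73274344, 620.42711676, 218.58128464]), 'orientation': array([-3.13975281e+00,  1.22065062e-05,  2.84181673e+00]), 'contact_force': array([-0.56210997,  0.83889082, -0.96028037]), 'torque': array([0.02551964, 0.05255924, 0.05023758]), 'opening': 94.07025574172637}
scene {'fov_y': 47.252256115118534, 'cx': 275.38493010583676, 'cy': 213.02881506864804, 'origin': array([1223.58610031, -477.80960933, 1330.69247435]), 'attitude': array([0.58523497, 0.00672238, 0.97745455])}
top {'fov_y': 55.613259151030405, 'cx': 280.8755237422519, 'cy': 205.78489696333867, 'origin': array([ 293.38621017,  -36.56852332, 1349.91554487]), 'attitude': array([ 2.03633083e-01,  2.22308872e-05, -1.52665848e+00])}
wrist {'fov_y': 71.77560845197512, 'cx': 280.95528930177613, 'cy': 206.75965038610613, 'tool_from_camera': array([[ 4.63467302e-04,  9.71967991e-01,  2.35112760e-01,
         6.81159629e+01],
       [ 9.99999882e-01, -4.16281384e-04, -2.50326976e-04,
        -3.30950623e-01],
       [-1.45436743e-04,  2.35112849e-01, -9.71968069e-01,
        -1.63657417e+02],
       [ 0.00000000e+00,  0.00000000e+00,  0.00000000e+00,
         1.00000000e+00]])}
```

View pics/scene0.png

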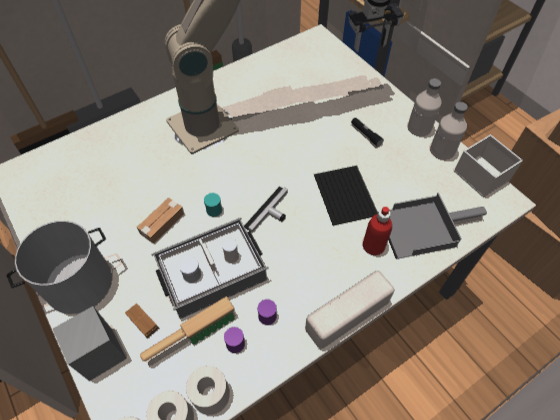

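View pics/top0.png

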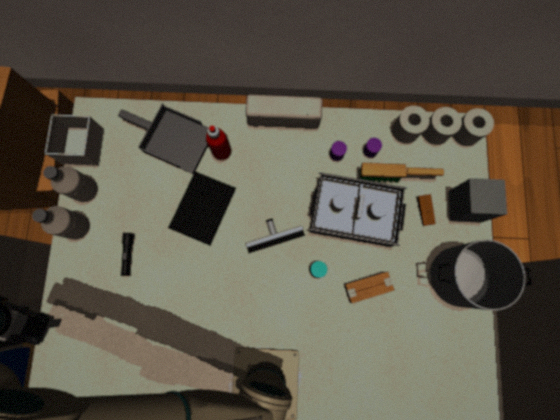

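View pics/wrist0.png

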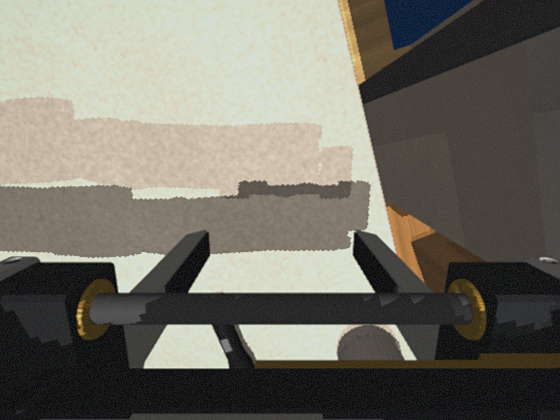

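```bash
python3 - <<'E'
import cv2
s=cv2.imread("pics/scene0.png");t=cv2.imread("pics/top0.png")
a=cv2.resize(s[180:400,90:310],(600,600),interpolation=cv2.INTER_CUBIC)
b=cv2.resize(t[120:310,230:450],None,fx=3,fy=3,interpolation=cv2.INTER_CUBIC)
cv2.imwrite("pics/sc.png",a);cv2.imwrite("pics/tc.png",b)
E
```

```text
(no output)
```

View pics/sc.png

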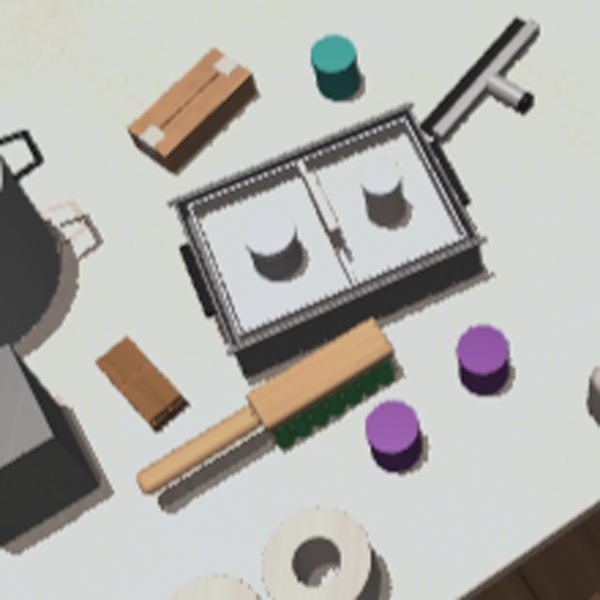

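View pics/tc.png

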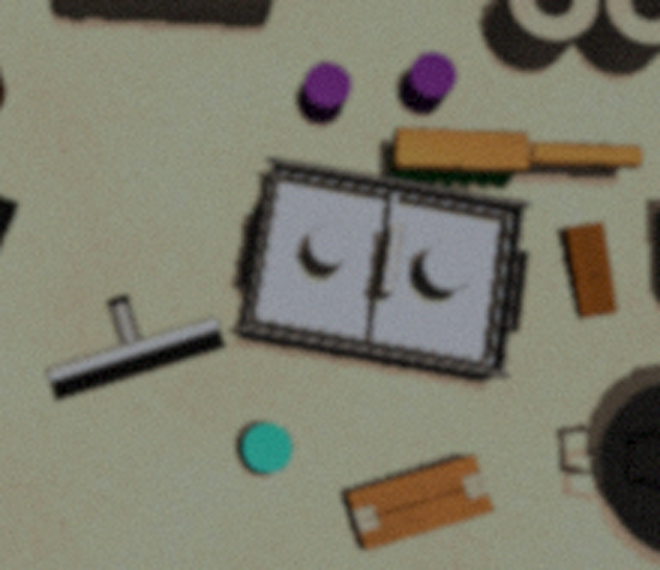

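```bash
cat > h.py <<'E'
import numpy as np, cv2, sys
from scipy.spatial.transform import Rotation as Ro
from rig import r
def eul(a): return Ro.from_euler('xyz',a).as_matrix()
def cam(name,obs=None):
    p=r.camera_params(name); f=210/np.tan(np.radians(p['fov_y']/2))
    if name=='wrist':
        T=np.array(p['tool_from_camera']); o=obs or r.get_obs(); Rt=eul(o['orientation'])
        Rc=Rt@T[:3,:3]; O=Rt@T[:3,3]+o['position']
    else: Rc=eul(p['attitude']); O=np.array(p['origin'])
    return dict(R=Rc,O=O,f=f,cx=p['cx'],cy=p['cy'])
def ray(c,uv):
    uv=np.atleast_2d(uv).astype(float)
    d=np.c_[(uv[:,0]-c['cx'])/c['f'],-(uv[:,1]-c['cy'])/c['f'],-np.ones(len(uv))]@c['R'].T
    return d/np.linalg.norm(d,axis=1)[:,None]
def onz(c,uv,z):
    d=ray(c,uv); return c['O']+d*((z-c['O'][2])/d[:,2])[:,None]
def proj(c,P):
    q=(np.atleast_2d(P)-c['O'])@c['R']; return np.c_[c['cx']-c['f']*q[:,0]/q[:,2],c['cy']+c['f']*q[:,1]/q[:,2]]
def tri(ca,ua,cb,ub):
    da,db=ray(ca,ua)[0],ray(cb,ub)[0]
    A=np.c_[da,-db]; s=np.linalg.lstsq(A,cb['O']-ca['O'],rcond=None)[0]
    p,q=ca['O']+s[0]*da,cb['O']+s[1]*db
    return (p+q)/2,np.linalg.norm(p-q)
def snap(name,tag):
    o=r.get_obs(); im=r.read_camera(name); cv2.imwrite(f'pics/{tag}.png',im[:,:,::-1]); 
    return im,cam(name,o)
def go(x,y,z,yawdeg=None,o=None):
    """print delta (units) from the measured pose to a target; jaw yaw mod 180"""
    o=o or r.get_obs(); R=eul(o['orientation']); d=R.T@(np.array([x,y,z])-o['position'])/250
    yw=np.degrees(np.arctan2(R[1,0],R[0,0])); s=0
    if yawdeg is not None:
        s=-((yawdeg-yw+90)%180-90)/90
    print('delta',d.round(3),'spin',round(s,3),'alt',round(s-2*np.sign(s),3),'yaw now',round(yw,1),'j7',o['joints'][6].round(2))
E
python3 - <<'E'
from h import *
t=cv2.imread('pics/top0.png')[:,:,::-1]; s=cv2.imread('pics/scene0.png')[:,:,::-1]
ct,cs=cam('top'),cam('scene')
def masks(im,roi,fn):
    x0,y0,x1,y1=roi; m=np.zeros(im.shape[:2],np.uint8); h=cv2.cvtColor(im,cv2.COLOR_RGB2HSV)
    m[y0:y1,x0:x1]=fn(h[y0:y1,x0:x1].astype(int)).astype(np.uint8)*255
    c=max(cv2.findContours(m,cv2.RETR_EXTERNAL,cv2.CHAIN_APPROX_NONE)[0],key=cv2.contourArea)
    return c[:,0,:]
dark=lambda h:h[...,2]<55
br=lambda h:(h[...,1]>90)&(h[...,2]>60)
def rep(n,c,cm,z):
    P=onz(cm,c,z)[:,:2].astype(np.float32); (cx,cy),(w,hh),a=cv2.minAreaRect(P)
    b=cv2.boxPoints(((cx,cy),(w,hh),a)); e=[b[1]-b[0],b[2]-b[1]]; L=max(e,key=np.linalg.norm)
    print(n,np.round([cx,cy],1),np.round(sorted([w,hh]),1),'long dir',np.degrees(np.arctan2(L[1],L[0])).round(1)%180)
rep('mat top',masks(t,(165,165,240,250),dark),ct,3)
rep('mat scene',masks(s,(310,160,380,225),dark),cs,3)
rep('soap top',masks(t,(335,260,405,310),br),ct,44)
rep('soap scene',masks(s,(130,190,190,245),lambda h:(h[...,1]>70)&(h[...,2]>110)),cs,44)
rep('wedge top',masks(t,(412,190,440,230),br),ct,30)
for a,b,n in [((318,269),(212,197),'turq lid')]:
    print(n,tri(ct,a,cs,b))
tl=lambda u:(230+u[0]/3,120+u[1]/3); sl=lambda u:(90+u[0]*220/600,180+u[1]*220/600)
print('tin lid?',tri(ct,tl((437,265)),cs,sl((270,230))),'can lid?',tri(ct,tl((328,243)),cs,sl((381,177))))
# tote corners rim
for u,v in [((275,165),(478,240)),((522,207),(240,345)),((498,372),(180,205)),((243,330),(408,112))]:
    print('rim',tri(ct,tl(u),cs,sl(v)))
go(400,-200,350)
E
```

```text
mat top [566.7 246.5] [162.6 239.6] long dir 160.4
mat scene [557.9 245.1] [157.1 215.8] long dir 159.9
soap top [ 310.1 -319.7] [ 65.2 147.4] long dir 109.0
soap scene [ 314.  -323.7] [ 62.6 144.3] long dir 109.0
wedge top [ 574.5 -516.1] [ 45.2 105.1] long dir 7.5
turq lid (array([ 357.95482409, -151.70252435,   67.65398638]), np.float64(0.6698340283768747))
tin lid? (array([ 553.97780737, -330.60623185,  104.8490955 ]), np.float64(6.652555729175347)) can lid? (array([ 571.00545664, -208.39755368,  120.39159001]), np.float64(1.8779777451100124))
rim (array([ 669.06469486, -153.3325786 ,   71.54220659]), np.float64(6.02340671573367))
rim (array([ 632.71181385, -422.86790589,   75.58767644]), np.float64(10.778960700107275))
rim (array([ 449.28796636, -398.42548624,   69.67995649]), np.float64(4.748278051960617))
rim (array([ 483.28382473, -125.53327859,   62.15723856]), np.float64(2.1741848861201634))
delta [-1.765 -2.891 -0.521] spin 0 alt 0 yaw now 162.8 j7 -0.02
```

```bash
python3 - <<'E'
from h import *
go(330,480,370,120); go(480,200,370,97)
E
```

```text
delta [-0.694 -0.375 -0.604] spin 0.476 alt -1.524 yaw now 162.8 j7 -0.02
delta [-1.598 -1.268 -0.603] spin 0.731 alt -1.269 yaw now 162.8 j7 -0.02
```

```bash
python3 -m pendant '[[[-0.15,-0.08,-0.15,0.1],[-0.3,-0.16,-0.3,0.2],[-0.48,-0.26,-0.45,0.3],[-0.65,-0.35,-0.6,0.4],[-0.7,-0.38,-0.6,0.48]]]' 1; python3 - <<'E'
from h import *
go(480,200,370,97)
E
```

```text
t: 0.78
position: [335.4, 476.6, 373.0]
orientation: [3.135, -0.001, 2.078]
contact_force: [0.1, 0.7, -0.4]
opening: 94.0
delta [-1.248 -0.031  0.01 ] spin 0.245 alt -1.755 yaw now 119.0 j7 -0.39
```

```bash
python3 -m pendant '[[[-0.2,-0.0,0,0.06],[-0.4,-0.01,0,0.12],[-0.6,-0.01,0,0.18],[-0.8,-0.02,0,0.22],[-1,-0.02,0,0.24]]]'; python3 - <<'E'
from h import *
go(500,-60,370,97)
E
```

```text
t: 1.4
position: [450.6, 257.2, 369.4]
orientation: [-3.141, -0.0, 1.71]
contact_force: [0.4, 0.2, 1.3]
opening: 94.0
delta [-1.284  0.02  -0.003] spin 0.011 alt -1.989 yaw now 98.0 j7 -0.28
```

```bash
python3 -m pendant '[[[-0.2,0,0,0],[-0.4,0,0,0.01],[-0.6,0,0,0.01],[-0.8,0,0,0.01],[-1,0.02,0,0.01]]]'; python3 - <<'E'
from h import *
go(540,-275,370,97)
E
```

```text
t: 2.02
position: [489.9, 10.5, 369.5]
orientation: [-3.142, -0.001, 1.695]
contact_force: [0.8, -0.6, -0.3]
opening: 94.1
delta [-1.158  0.057 -0.003] spin 0.002 alt -1.998 yaw now 97.1 j7 0.22
```

```bash
python3 -m pendant '[[[-0.2,0,0,0],[-0.4,0.02,0,0],[-0.6,0.03,0,0],[-0.8,0.05,0,0],[-0.92,0.06,0,0]]]';python3 -m pendant '[[[0,0,0,0],[0,0,0,0]]]'; python3 - <<'E'
from h import *
snap('wrist','w1')
E
```

```text
t: 2.65
position: [533.2, -217.2, 369.1]
orientation: [-3.141, 0.001, 1.692]
contact_force: [-0.3, -0.7, 0.2]
opening: 93.9
t: 2.9
position: [533.5, -213.1, 369.1]
orientation: [-3.141, -0.002, 1.696]
contact_force: [0.1, 0.1, 0.3]
opening: 94.0
```

View pics/w1.png

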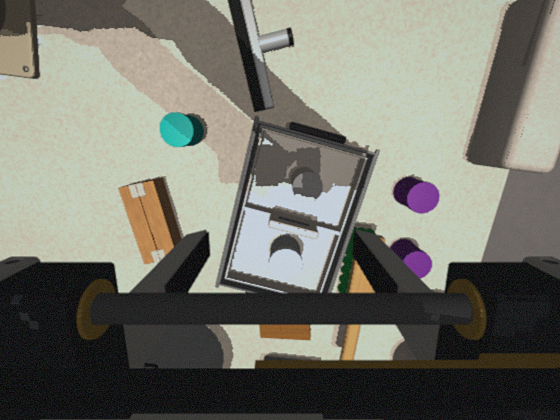

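```bash
python3 - <<'E'
from h import *
go(545,-305,340,83)
E
```

```text
delta [-0.372 -0.001  0.116] spin 0.158 alt -1.842 yaw now 97.2 j7 0.7
```

```bash
python3 -m pendant '[[[-0.15,0,0.05,0.08],[-0.3,0,0.1,0.15],[-0.37,0,0.12,0.16],[-0.37,0,0.12,0.16],[-0.37,0,0.12,0.16]]]'; python3 - <<'E'
from h import *
snap('wrist','w2')
a=cv2.imread('pics/w2.png'); cv2.imwrite('pics/w2c.png',cv2.resize(a[60:310,180:400],None,fx=2.4,fy=2.4,interpolation=cv2.INTER_CUBIC))
o=r.get_obs(); print(o['position'],o['orientation'])
E
```

```text
t: 3.58
position: [545.6, -304.4, 339.9]
orientation: [3.141, -0.001, 1.447]
contact_force: [-0.1, 0.6, -0.3]
opening: 94.0
[ 545.6562332  -304.43898667  340.03079459] [ 3.14067485e+00 -1.21999277e-03  1.44676351e+00]
```

View pics/w2c.png

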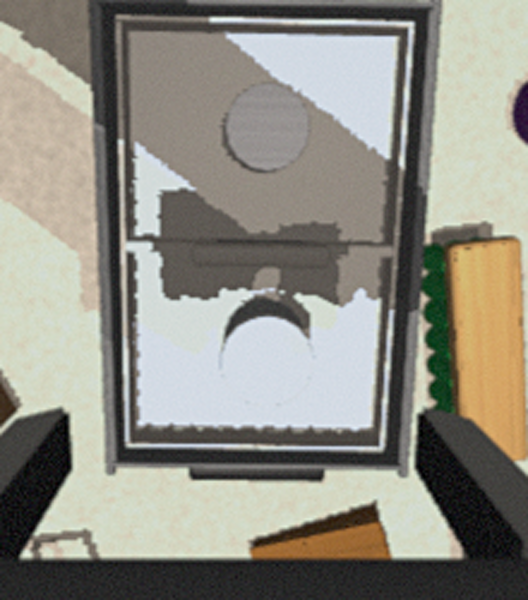

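View pics/w2.png

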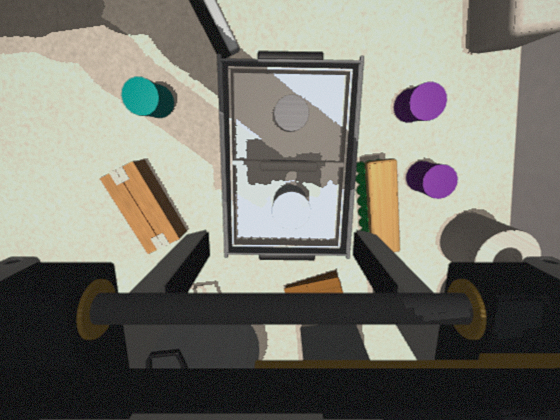

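```bash
python3 - <<'E'
from h import *
a=cv2.imread('pics/w1.png'); cv2.imwrite('pics/w1c.png',cv2.resize(a[100:310,200:400],None,fx=3,fy=2.8,interpolation=cv2.INTER_CUBIC))
E
```

```text
(no output)
```

View pics/w1c.png

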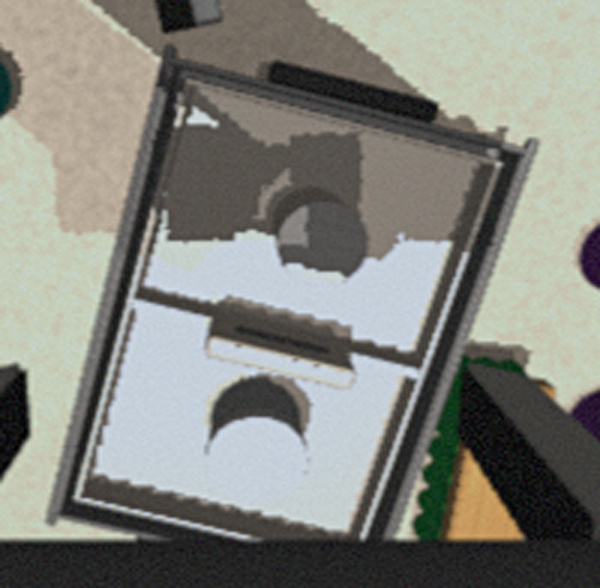

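```bash
python3 - <<'E'
from h import *
o1=dict(position=np.array([533.5,-213.1,369.1]),orientation=np.array([-3.141,-.002,1.696]))
o2=dict(position=np.array([545.656,-304.44,340.03]),orientation=np.array([3.14067,-.00122,1.44676]))
c1,c2=cam('wrist',o1),cam('wrist',o2)
A=lambda u:(200+u[0]/3,100+u[1]/2.8); B=lambda u:(180+u[0]/2.4,60+u[1]/2.4)
for n,u,v,z in [('can',(324,236),(266,126),128),('tin',(257,463),(266,362),116)]:
    print(n,tri(c1,A(u),c2,B(v)),onz(c1,A(u),z)[0],onz(c2,B(v),z)[0])
# tote outer rim corners w2
P=onz(c2,[B((95,3)),B((437,3)),B((407,470)),B((110,470))],85)[:,:2]; print(P.round(1),P.mean(0),np.degrees(np.arctan2(*(P[0]-P[3])[::-1])),np.degrees(np.arctan2(*(P[1]-P[2])[::-1])))
P=onz(c1,[A((170,60)),A((530,148)),A((50,520))],85)[:,:2]; print(P.round(1),(P[1]+P[2])/2)
# plate top edges in w1, w2
print(onz(c1,[A((211,345)),A((354,380))],127).round(1)); print(onz(c2,[B((190,256)),B((340,256))],127).round(1))
E
```

```text
can (array([ 571.16884416, -208.49492436,  111.77881239]), np.float64(2.1447368448288255)) [ 570.38621622 -205.78642571  128.        ] [ 569.47550409 -210.00199185  128.        ]
tin (array([ 555.4614473 , -337.0142585 ,  117.81958568]), np.float64(0.8835116543126383)) [ 556.00818848 -337.68703567  116.        ] [ 555.05174212 -337.64148264  116.        ]
[[ 485.1 -130.9]
 [ 672.3 -154.2]
 [ 637.1 -428.3]
 [ 447.  -404.7]] [ 560.37701573 -279.53217998] 82.0797357796536 82.66994852902104
[[ 485.9 -128.6]
 [ 671.5 -151.4]
 [ 446.8 -403.8]] [ 559.16755753 -277.5894511 ]
[[ 524.4 -269.6  127. ]
 [ 596.4 -279.8  127. ]]
[[ 521.2 -271.2  127. ]
 [ 601.4 -281.2  127. ]]
```

```bash
python3 - <<'E'
from h import *
o1=dict(position=np.array([533.5,-213.1,369.1]),orientation=np.array([-3.141,-.002,1.696]))
o2=dict(position=np.array([545.656,-304.44,340.03]),orientation=np.array([3.14067,-.00122,1.44676]))
c1,c2=cam('wrist',o1),cam('wrist',o2)
A=lambda u:(200+u[0]/3,100+u[1]/2.8); B=lambda u:(180+u[0]/2.4,60+u[1]/2.4)
d=lambda c,a,b,z:np.linalg.norm(np.subtract(*onz(c,[a,b],z)))
for z in (116,128):
  print(z,'far',d(c1,A((277,236)),A((369,236)),z),d(c2,B((223,126)),B((310,126)),z),'near',d(c1,A((207,463)),A((308,463)),z),d(c2,B((219,362)),B((315,362)),z))
o=cv2.imread('pics/w2.png')[140:300,240:340]; 
s=cv2.imread('pics/scene0.png'); cv2.imwrite('pics/sc2.png',cv2.resize(s[215:310,150:275],None,fx=6,fy=6,interpolation=cv2.INTER_CUBIC))
E
```

```text
116 far 44.46412112957917 46.1995412130932 near 52.27958785855344 55.16605171703167
128 far 43.18425235358449 44.76984625853226 near 50.774756312979065 53.45887836136784
```

View pics/sc2.png

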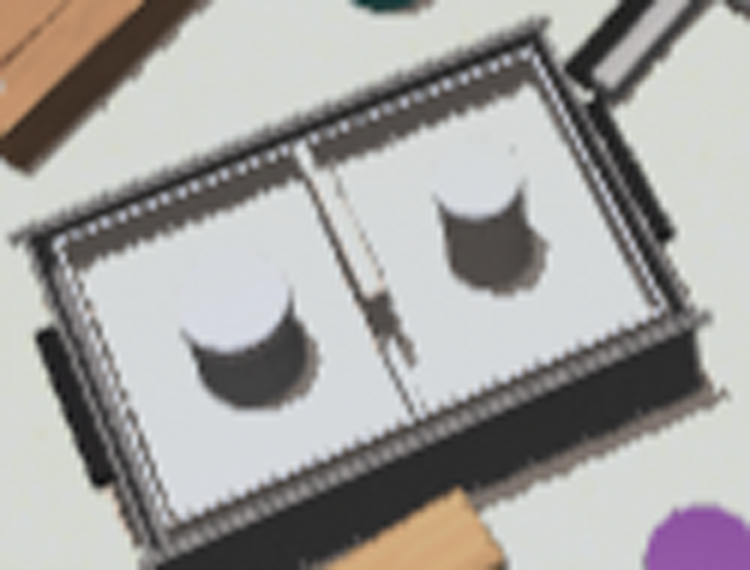

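```bash
python3 - <<'E'
from h import *
ct=cam('top')
for n,p in dict(sq1=(247,246),sq2=(303,232),sqh=(269,220),torch1=(127,234),torch2=(126,274),base=(265,350),mat1=(193,174),mat2=(235,184),mat3=(170,232),mat4=(210,243),spray=(222,158),roll=(284,122)).items(): print(n,onz(ct,p,0)[0][:2].round())
g=[(x,y) for x in (350,450) for y in (0,200)]
print(proj(ct,[(x,y,0) for x,y in g]).round(),g)
E
```

```text
sq1 [428.  84.]
sq2 [ 484. -104.]
sqh [520.  14.]
torch1 [451. 496.]
torch2 [316. 483.]
base [96.  6.]
mat1 [672. 290.]
mat2 [643. 140.]
mat3 [464. 350.]
mat4 [432. 211.]
spray [736. 192.]
roll [882. -22.]
[[271. 270.]
 [211. 268.]
 [272. 241.]
 [214. 238.]] [(350, 0), (350, 200), (450, 0), (450, 200)]
```

```bash
python3 - <<'E'
from h import *
go(570,-208.5,170,82.5)
E
```

```text
delta [0.392 0.049 0.681] spin 0.004 alt -1.996 yaw now 82.9 j7 0.64
```

```bash
python3 -m pendant '[[[0.15,0.02,0.1,0],[0.3,0.04,0.25,0],[0.39,0.05,0.45,0],[0.39,0.05,0.62,0],[0.39,0.05,0.68,0]]]';python3 -m pendant '[[[0,0,0,0],[0,0,0,0]]]'; python3 - <<'E'
from h import *
go(570,-208.5,95,82.5)
snap('wrist','w3')
E
```

```text
t: 4.25
position: [569.0, -208.8, 167.8]
orientation: [-3.139, -0.002, 1.446]
contact_force: [-0.1, -0.6, -0.0]
opening: 94.0
t: 4.5
position: [570.8, -212.1, 171.4]
orientation: [3.138, 0.001, 1.443]
contact_force: [-0.1, -0.0, 0.9]
opening: 94.1
delta [ 0.014 -0.006  0.306] spin 0.002 alt -1.998 yaw now 82.7 j7 0.59
```

View pics/w3.png

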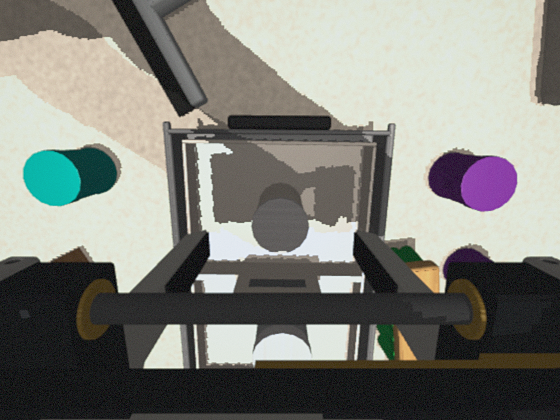

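```bash
python3 - <<'E'
from h import *
o=r.get_obs();c=cam('wrist',o); print(o['position'],onz(c,[(281,225),(252,225),(310,225)],128).round(1))
print(onz(c,(283,348),116))
o2=dict(position=np.array([545.656,-304.44,340.03]),orientation=np.array([3.14067,-.00122,1.44676]))
c2=cam('wrist',o2); print(tri(c2,(290.8,112.5),c,(281,225)))
E
python3 -m pendant '[[[0.01,-0.006,0.08,0],[0.01,-0.006,0.16,0],[0.01,-0.006,0.24,0],[0.01,-0.006,0.3,0],[0.01,-0.006,0.306,0]]]'
```

```text
[ 570.80067295 -212.0434543   171.37767873] [[ 571.2 -208.5  128. ]
 [ 549.8 -205.8  128. ]
 [ 592.7 -211.3  128. ]]
[[ 558.20661123 -324.80490865  116.        ]]
(array([ 570.34852949, -209.80059016,  123.30070432]), np.float64(1.4745061256264806))
t: 5.18
position: [568.4, -208.5, 92.7]
orientation: [-3.141, -0.0, 1.444]
contact_force: [0.3, 0.4, -0.4]
opening: 93.8
```

```bash
python3 -m pendant '[[[0,0,0,0],[0,0,0,0],[0,0,0,0],[0,0,0,0],[0,0,0,0]]]' 0 35; python3 -m pendant '[[[0,0,0,0],[0,0,0,0],[0,0,-0.08,0],[0,0,-0.16,0],[0,0,-0.28,0]]]'; python3 - <<'E'
from h import *
go(480,-60,185,110); go(330,270,175,120)
E
```

```text
t: 5.8
position: [568.7, -208.4, 93.0]
orientation: [3.141, 0.0, 1.444]
contact_force: [2.2, -0.7, -0.0]
opening: 47.2
t: 6.42
position: [567.4, -207.8, 162.5]
orientation: [-3.138, -0.001, 1.444]
contact_force: [0.8, -0.1, -1.7]
opening: 43.6
delta [ 0.542 -0.422 -0.088] spin -0.303 alt 1.697 yaw now 82.7 j7 0.59
delta [ 1.776 -1.185 -0.045] spin -0.414 alt 1.586 yaw now 82.7 j7 0.59
```

```bash
python3 -m pendant '[[[0.1,-0.07,-0.04,0],[0.22,-0.15,-0.04,0],[0.34,-0.24,-0.04,0],[0.46,-0.34,-0.04,0],[0.54,-0.42,-0.04,0]]]'; python3 - <<'E'
from h import *
go(410,120,165,90); go(330,270,175,120)
E
```

```text
t: 7.05
position: [480.0, -59.4, 172.6]
orientation: [-3.14, -0.001, 1.445]
contact_force: [0.7, -0.3, -1.3]
opening: 43.9
delta [ 0.677 -0.368  0.032] spin -0.08 alt 1.92 yaw now 82.8 j7 0.4
delta [ 1.232 -0.761 -0.007] spin -0.413 alt 1.587 yaw now 82.8 j7 0.4
```

```bash
python3 -m pendant '[[[0.14,-0.08,0.01,0],[0.28,-0.15,0.02,0],[0.42,-0.23,0.03,0],[0.56,-0.3,0.04,-0.04],[0.68,-0.37,0.04,-0.08]]]'; python3 - <<'E'
from h import *
go(340,275,165,105); go(330,270,175,120)
E
```

```text
t: 7.68
position: [410.2, 120.4, 162.7]
orientation: [-3.141, 0.0, 1.572]
contact_force: [0.3, 0.1, -1.0]
opening: 43.9
delta [ 0.619 -0.28  -0.009] spin -0.166 alt 1.834 yaw now 90.1 j7 0.14
delta [ 0.599 -0.32  -0.049] spin -0.332 alt 1.668 yaw now 90.1 j7 0.14
```

```bash
python3 -m pendant '[[[0.14,-0.07,0.01,-0.03],[0.28,-0.13,0.03,-0.06],[0.42,-0.19,0.1,-0.1],[0.56,-0.25,0.18,-0.14],[0.62,-0.28,0.25,-0.17]]]'; python3 -m pendant '[[[0,0,0.06,0],[0,0,0.12,0],[0,0,0.15,0],[0,0,0.15,0]]]'; python3 - <<'E'
from h import *
o=r.get_obs(); print(o['contact_force']); go(340,275,41,105)
E
```

```text
t: 8.3
position: [340.1, 276.2, 99.7]
orientation: [-3.141, -0.001, 1.841]
contact_force: [0.5, 0.2, -0.6]
opening: 43.5
t: 8.8
position: [341.3, 273.9, 62.7]
orientation: [-3.141, 0.0, 1.836]
contact_force: [-0.6, -0.9, -0.3]
opening: 43.8
[-0.62227866 -0.87497044 -0.3184808 ]
delta [ 0.006 -0.004  0.087] spin 0.002 alt -1.998 yaw now 105.2 j7 0.12
```

```bash
python3 -m pendant '[[[0,0,0.04,0],[0,0,0.07,0],[0,0,0.08,0],[0,0,0.085,0],[0,0,0.085,0]]]'; python3 -m pendant '[[[0,0,0.005,0],[0,0,0.008,0]]]'
```

```text
t: 9.43
position: [341.6, 274.3, 41.7]
orientation: [3.141, -0.0, 1.836]
contact_force: [0.5, 0.0, -2.2]
opening: 43.6
t: 9.68
position: [341.7, 274.4, 40.9]
orientation: [3.141, -0.001, 1.836]
contact_force: [-1.7, -1.4, 25.9]
opening: 43.5
```

```bash
python3 -m pendant '[[[0,0,-0.004,0],[0,0,-0.004,0],[0,0,-0.004,0],[0,0,-0.004,0]]]' 1; python3 -m pendant '[[[0,0,-0.1,0],[0,0,-0.25,0],[0,0,-0.45,0],[0,0,-0.6,0]]]'; python3 - <<'E'
from h import *
go(420,120,200,90)
snap('wrist','w4')
E
```

```text
t: 10.18
position: [341.5, 274.2, 40.6]
orientation: [-3.141, 0.0, 1.837]
contact_force: [-1.0, -0.5, 0.2]
opening: 80.2
t: 10.68
position: [341.6, 274.2, 192.4]
orientation: [3.141, -0.0, 1.836]
contact_force: [-0.4, 0.4, -0.8]
opening: 93.8
delta [-0.678  0.141 -0.031] spin 0.169 alt -1.831 yaw now 105.2 j7 -0.05
```

View pics/w4.png

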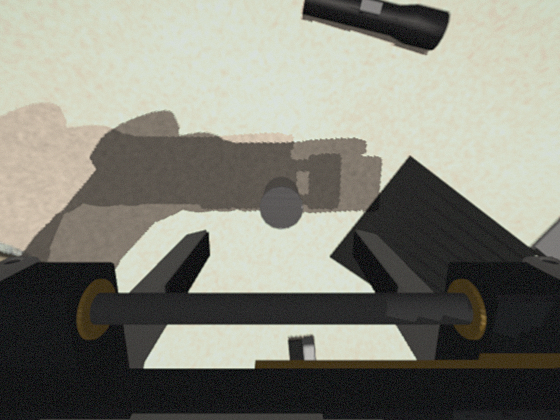

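```bash
python3 -m pendant '[[[-0.16,0.03,-0.03,0.03],[-0.34,0.06,-0.03,0.08],[-0.52,0.1,-0.03,0.12],[-0.68,0.14,-0.03,0.17],[-0.88,0.25,-0.03,0.2]]]'; python3 - <<'E'
from h import *
go(495,-80,200,85)
E
```

```text
t: 11.35
position: [459.0, 78.0, 197.8]
orientation: [-3.14, -0.001, 1.522]
contact_force: [0.3, 1.7, 0.6]
opening: 93.9
delta [-0.624  0.175 -0.01 ] spin 0.025 alt -1.975 yaw now 87.2 j7 0.2
```

```bash
python3 -m pendant '[[[-0.2,0.05,0,0],[-0.4,0.11,0,0.02],[-0.6,0.17,0,0.04],[-0.8,0.21,0,0.05],[-1,0.25,0,0.05]]]'; python3 - <<'E'
from h import *
go(555.5,-337,165,82.5)
E
```

```text
t: 11.98
position: [509.9, -175.8, 197.6]
orientation: [-3.141, -0.0, 1.444]
contact_force: [0.6, 1.1, 0.2]
opening: 94.1
delta [-0.617  0.263  0.13 ] spin 0.003 alt -1.997 yaw now 82.7 j7 0.61
```

```bash
python3 -m pendant '[[[-0.2,0.08,0,0],[-0.4,0.17,0,0],[-0.6,0.26,0.04,0],[-0.62,0.265,0.1,0],[-0.62,0.265,0.13,0]]]';python3 -m pendant '[[[0,0,0,0],[0,0,0,0]]]'; python3 - <<'E'
from h import *
snap('wrist','w5')
go(555.5,-337,87,82.5)
E
```

```text
t: 12.6
position: [554.9, -335.6, 163.8]
orientation: [-3.139, -0.002, 1.443]
contact_force: [1.1, -0.4, -0.0]
opening: 94.4
t: 12.85
position: [556.5, -335.0, 166.2]
orientation: [3.141, -0.001, 1.446]
contact_force: [-0.5, -0.7, -0.0]
opening: 94.2
delta [-0.007 -0.004  0.317] spin 0.004 alt -1.996 yaw now 82.8 j7 0.8
```

View pics/w5.png

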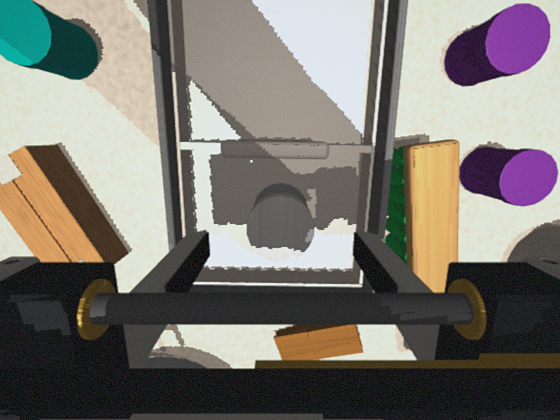

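```bash
python3 - <<'E'
from h import *
c=cam('wrist'); print(onz(c,[(280,222),(247,222),(313,222)],116).round(1))
E
python3 -m pendant '[[[-0.005,-0.004,0.08,0],[-0.005,-0.004,0.16,0],[-0.005,-0.004,0.24,0],[-0.005,-0.004,0.3,0],[-0.005,-0.004,0.315,0]]]'; python3 -m pendant '[[[0,0,0,0],[0,0,0,0],[0,0,0,0],[0,0,0,0],[0,0,0,0]]]' 0 40; python3 -m pendant '[[[0,0,0,0],[0,0,0,0],[0,0,-0.08,0],[0,0,-0.18,0],[0,0,-0.32,0]]]'; python3 - <<'E'
from h import *
go(495,-80,180,82.5)
E
```

```text
[[ 556.2 -331.4  116. ]
 [ 531.  -328.3  116. ]
 [ 581.3 -334.6  116. ]]
t: 13.52
position: [554.2, -337.2, 85.5]
orientation: [-3.14, -0.001, 1.444]
contact_force: [0.0, -0.2, -0.3]
opening: 93.9
t: 14.15
position: [555.1, -337.7, 87.3]
orientation: [3.141, 0.0, 1.444]
contact_force: [0.1, 0.0, 1.6]
opening: 53.5
t: 14.78
position: [554.0, -337.1, 167.6]
orientation: [-3.139, -0.001, 1.443]
contact_force: [1.2, 0.4, -2.0]
opening: 53.5
delta [ 0.99  -0.365 -0.048] spin 0.002 alt -1.998 yaw now 82.7 j7 0.8
```

```bash
python3 -m pendant '[[[0.1,-0.03,-0.07,0],[0.26,-0.08,-0.07,0],[0.44,-0.15,-0.07,0],[0.62,-0.22,-0.07,0],[0.8,-0.3,-0.07,0]]]'; python3 - <<'E'
from h import *
go(420,110,180,88)
E
```

```text
t: 15.4
position: [505.3, -128.3, 185.2]
orientation: [3.141, -0.0, 1.444]
contact_force: [0.5, 0.3, -2.8]
opening: 53.8
delta [ 0.902 -0.459  0.021] spin -0.059 alt 1.941 yaw now 82.7 j7 0.55
```

```bash
python3 -m pendant '[[[0.18,-0.09,0,0],[0.36,-0.18,0,-0.02],[0.54,-0.27,0,-0.03],[0.72,-0.36,0.02,-0.05],[0.9,-0.46,0.04,-0.06]]]'; python3 - <<'E'
from h import *
go(400,360,170,95)
E
```

```text
t: 16.02
position: [419.9, 109.5, 175.2]
orientation: [3.14, -0.001, 1.538]
contact_force: [-0.4, 0.8, -3.1]
opening: 53.4
delta [ 0.999 -0.112  0.022] spin -0.076 alt 1.924 yaw now 88.1 j7 0.17
```

```bash
python3 -m pendant '[[[0.2,-0.02,0,0],[0.4,-0.04,0,-0.02],[0.6,-0.06,0,-0.04],[0.8,-0.09,0.02,-0.06],[0.95,-0.11,0.1,-0.08]]]'; python3 -m pendant '[[[0.05,0,0.1,0],[0.05,0,0.2,0],[0.05,0,0.3,0],[0.05,0,0.35,0],[0.05,0,0.36,0]]]'; python3 - <<'E'
from h import *
go(400,360,35.5,95)
E
```

```text
t: 16.65
position: [400.6, 349.4, 150.7]
orientation: [3.139, -0.003, 1.667]
contact_force: [-0.4, 0.7, -2.0]
opening: 53.4
t: 17.27
position: [399.4, 358.5, 59.4]
orientation: [-3.141, 0.0, 1.663]
contact_force: [0.3, -0.3, -3.1]
opening: 53.7
delta [0.006 0.003 0.096] spin 0.003 alt -1.997 yaw now 95.3 j7 -0.07
```

```bash
python3 -m pendant '[[[0,0,0.05,0],[0,0,0.08,0],[0,0,0.095,0],[0,0,0.1,0]]]'; python3 -m pendant '[[[0,0,0.003,0],[0,0,0.003,0]]]'
```

```text
t: 17.77
position: [399.2, 358.7, 35.2]
orientation: [-3.141, -0.001, 1.664]
contact_force: [-3.5, -2.1, 15.1]
opening: 53.4
t: 18.02
position: [399.2, 358.7, 35.2]
orientation: [-3.141, -0.001, 1.663]
contact_force: [-3.4, -2.6, 12.2]
opening: 53.5
```

```bash
python3 -m pendant '[[[0,0,-0.002,0],[0,0,-0.002,0],[0,0,-0.002,0],[0,0,-0.002,0]]]' 1; python3 -m pendant '[[[0,0,-0.1,0],[0,0,-0.25,0],[0,0,-0.45,0],[0,0,-0.65,0],[-0.1,0,-0.75,0]]]'; python3 - <<'E'
from h import *
snap('wrist','w6'); t,ct=snap('top','t6')
go(450,90,220,85)
E
```

```text
t: 18.52
position: [399.4, 358.7, 34.1]
orientation: [-3.142, 0.0, 1.664]
contact_force: [-0.0, -0.1, 0.3]
opening: 90.0
t: 19.15
position: [402.3, 335.7, 224.0]
orientation: [3.139, -0.003, 1.667]
contact_force: [0.2, 0.2, -0.0]
opening: 93.8
delta [-0.982  0.098  0.016] spin 0.113 alt -1.887 yaw now 95.1 j7 -0.21
```

View pics/w6.png

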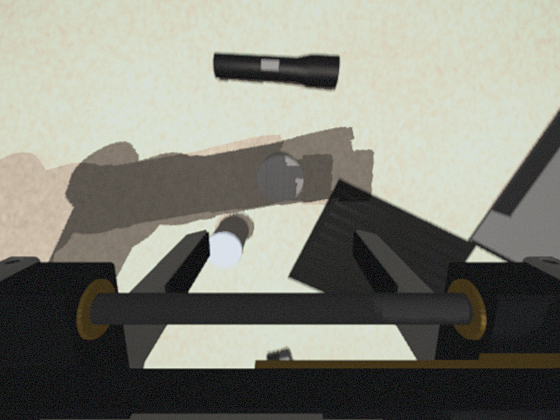

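View pics/t6.png

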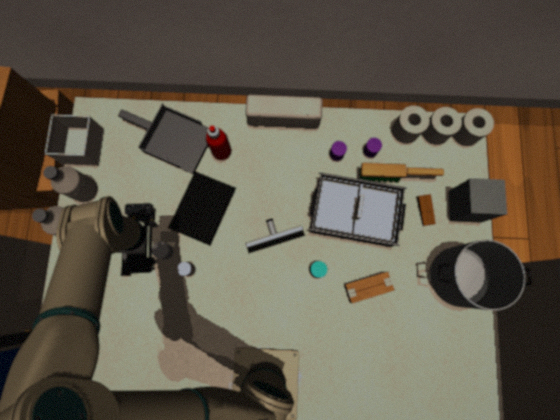

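```bash
python3 -m pendant '[[[-0.2,0.02,0,-0.1],[-0.4,0.04,0,-0.2],[-0.6,0.06,0,-0.3],[-0.8,0.08,0,-0.4],[-0.98,0.1,0,-0.5]]]'; python3 - <<'E'
from h import *
go(495,-100,220,172.5)
E
```

```text
t: 19.88
position: [449.0, 91.2, 220.6]
orientation: [-3.14, -0.001, 2.454]
contact_force: [0.4, 0.5, 0.3]
opening: 93.8
delta [-0.628 -0.474  0.002] spin -0.354 alt 1.646 yaw now 140.6 j7 0.91
```

```bash
python3 -m pendant '[[[-0.15,-0.1,0,-0.1],[-0.3,-0.2,0,-0.2],[-0.45,-0.33,0,-0.3],[-0.63,-0.47,0,-0.35],[-0.8,-0.62,0,-0.35]]]'; python3 - <<'E'
from h import *
go(560,-277,215,172.5)
E
```

```text
t: 20.5
position: [504.7, -155.4, 220.3]
orientation: [3.14, -0.001, 3.0]
contact_force: [-0.0, -0.0, 0.0]
opening: 93.9
delta [-0.288 -0.45   0.02 ] spin -0.007 alt 1.993 yaw now 171.9 j7 1.88
```

```bash
python3 -m pendant '[[[-0.12,-0.18,0,0],[-0.24,-0.36,0,0],[-0.29,-0.45,0.02,0],[-0.29,-0.45,0.02,0],[-0.29,-0.45,0.02,0]]]' 0.45; python3 - <<'E'
from h import *
snap('wrist','w7'); o=r.get_obs(); print(o['position'],o['orientation'])
E
```

```text
t: 21.12
position: [559.7, -274.4, 215.5]
orientation: [3.139, -0.002, 3.0]
contact_force: [-0.3, 0.0, 0.2]
opening: 47.5
[ 559.89852373 -274.29093353  215.95391558] [ 3.13966333e+00 -1.42125821e-03  3.00050637e+00]
```

View pics/w7.png

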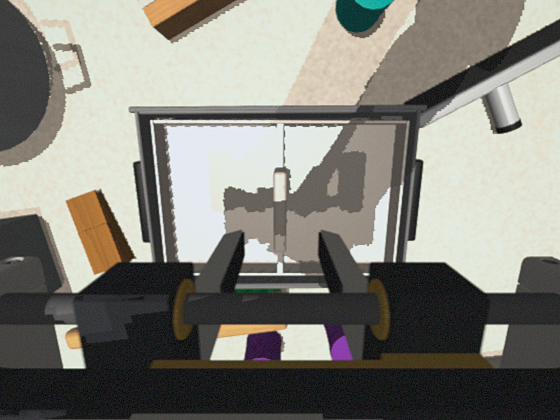

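```bash
python3 -m pendant '[[[0,0,0.12,0],[0,0,0.24,0],[0,0,0.36,0],[0,0,0.43,0],[0,0,0.44,0]]]'; python3 -m pendant '[[[0,0,0,0],[0,0,0,0],[0,0,0,0],[0,0,0,0],[0,0,0,0]]]' 0 60; python3 -m pendant '[[[0,0,0,0],[0,0,-0.03,0],[0,0,-0.08,0],[0,0,-0.14,0],[0,0,-0.2,0]]]'
```

```text
t: 21.8
position: [559.6, -275.2, 106.0]
orientation: [3.141, -0.002, 3.0]
contact_force: [0.7, 0.2, 0.0]
opening: 42.0
t: 22.42
position: [560.4, -276.4, 107.4]
orientation: [3.141, 0.001, 2.999]
contact_force: [-0.1, 2.2, 4.9]
opening: 11.8
t: 23.05
position: [560.1, -276.6, 158.0]
orientation: [-3.141, 0.0, 2.999]
contact_force: [-0.3, -1.0, -1.5]
opening: 11.3
```

```bash
python3 -m pendant '[[[0,0,-0.06,0],[0,0,-0.12,0],[0,0,-0.12,0]]]'; python3 - <<'E'
from h import *
go(690,-5,185,90)
c=cam('top'); print(onz(c,[(318,270)],0))
E
```

```text
t: 23.42
position: [560.8, -277.0, 188.3]
orientation: [-3.141, 0.003, 2.999]
contact_force: [-0.2, -0.6, -2.6]
opening: 11.9
delta [-0.357  1.15   0.013] spin 0.909 alt -1.091 yaw now 171.8 j7 2.06
[[ 357.90020162 -158.18088093    0.        ]]
```

```bash
python3 -m pendant '[[[-0.02,0.1,0,0],[-0.06,0.24,0,0.05],[-0.12,0.4,0,0.13],[-0.18,0.56,0,0.22],[-0.24,0.72,0,0.31]]]'; python3 -m pendant '[[[0,0,0,0.1],[0,0,0,0.2],[0,0,0,0.3],[0,0,0,0.4],[0,0,0,0.5]]]'; python3 - <<'E'
from h import *
go(690,-5,185,90)
E
```

```text
t: 24.05
position: [645.2, -105.4, 186.0]
orientation: [-3.141, -0.001, 2.507]
contact_force: [0.9, -0.9, -2.2]
opening: 11.7
t: 24.68
position: [644.6, -106.5, 185.9]
orientation: [-3.14, -0.001, 1.722]
contact_force: [0.3, 0.3, -2.1]
opening: 11.6
delta [0.374 0.241 0.004] spin 0.096 alt -1.904 yaw now 98.6 j7 0.73
```

```bash
python3 -m pendant '[[[0.12,0.08,0,0.04],[0.25,0.16,0,0.08],[0.37,0.24,0.03,0.1],[0.37,0.24,0.12,0.1],[0.37,0.24,0.2,0.1]]]'; python3 - <<'E'
from h import *
snap('wrist','w8'); snap('scene','s8')
go(690,-5,62,90)
E
```

```text
t: 25.3
position: [689.4, -5.6, 135.0]
orientation: [-3.14, 0.0, 1.57]
contact_force: [-0.4, 0.2, -1.8]
opening: 11.6
delta [0.005 0.011 0.286] spin -0.002 alt 1.998 yaw now 89.9 j7 0.46
```

View pics/s8.png

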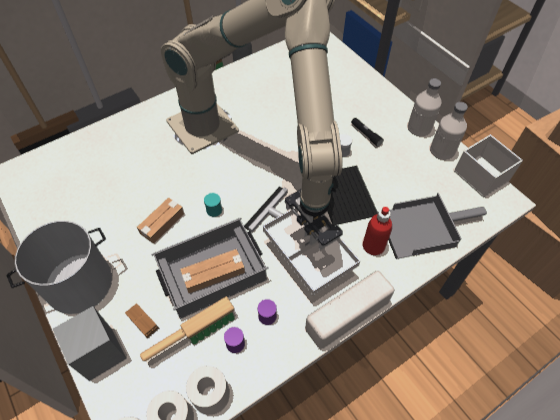

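```bash
python3 -m pendant '[[[0,-0.02,0.08,0],[0,-0.03,0.16,0],[0,-0.03,0.22,0],[0,-0.03,0.27,0],[0,-0.03,0.285,0]]]';python3 -m pendant '[[[0,0,0,0],[0,0,0.01,0],[0,0,0.015,0]]]'
```

```text
t: 26.02
position: [682.1, -6.1, 64.5]
orientation: [-3.14, -0.0, 1.569]
contact_force: [-0.8, 0.9, -2.3]
opening: 11.8
t: 26.4
position: [682.7, -6.1, 62.0]
orientation: [3.141, -0.0, 1.57]
contact_force: [-0.8, -0.1, -2.5]
opening: 11.3
```

```bash
python3 -m pendant '[[[0,0,0.005,0],[0,0,0.01,0],[0,0,0.015,0],[0,0,0.015,0]]]'
```

```text
t: 26.9
position: [682.5, -6.1, 58.4]
orientation: [3.141, -0.0, 1.57]
contact_force: [-2.0, 1.1, 2.6]
opening: 11.6
```

```bash
python3 -m pendant '[[[0,0,0.002,0],[0,0,0.002,0],[0,0,0.002,0],[0,0,0.002,0]]]' 0.4; python3 -m pendant '[[[0,0,-0.08,0],[0,0,-0.25,0],[0,0,-0.45,0],[0,0,-0.65,0],[-0.1,0,-0.75,0]]]'; python3 - <<'E'
from h import *
snap('wrist','w9')
go(540,-170,260,82.5)
E
```

```text
t: 27.4
position: [682.5, -6.2, 57.4]
orientation: [3.142, 0.0, 1.569]
contact_force: [-0.2, 0.5, -0.3]
opening: 37.3
t: 28.02
position: [684.0, -29.3, 249.6]
orientation: [3.136, -0.001, 1.573]
contact_force: [0.8, 0.5, 1.1]
opening: 37.7
delta [-0.536 -0.575 -0.032] spin 0.081 alt -1.919 yaw now 89.8 j7 0.44
```

View pics/w9.png

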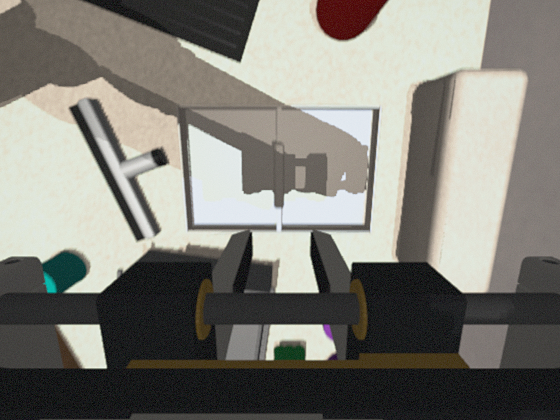

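```bash
python3 -m pendant '[[[-0.15,-0.14,0,0.02],[-0.3,-0.28,0,0.04],[-0.45,-0.4,-0.02,0.06],[-0.64,-0.5,-0.05,0.08],[-0.84,-0.54,-0.1,0.08]]]' 1; python3 - <<'E'
from h import *
go(550,-305,280,82.5)
E
```

```text
t: 28.7
position: [545.4, -241.5, 270.5]
orientation: [-3.141, -0.001, 1.443]
contact_force: [1.0, 0.7, 0.3]
opening: 84.0
delta [-0.249  0.051 -0.038] spin 0.002 alt -1.998 yaw now 82.7 j7 0.71
```

```bash
python3 -m pendant '[[[-0.12,0.02,-0.02,0],[-0.25,0.05,-0.04,0],[-0.25,0.05,-0.04,0],[-0.25,0.05,-0.04,0]]]'; python3 - <<'E'
from h import *
snap('wrist','w10'); o=r.get_obs(); print(o['position'],o['orientation'])
E
```

```text
t: 29.2
position: [551.5, -303.4, 279.7]
orientation: [-3.141, -0.001, 1.444]
contact_force: [0.2, 0.9, -0.1]
opening: 94.0
[ 551.75487337 -302.84751651  279.66605821] [-3.14107196e+00 -1.49654967e-03  1.44490410e+00]
```

View pics/w10.png

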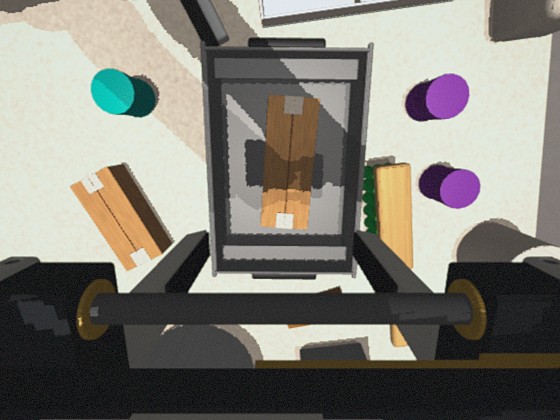

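```bash
cat >> h.py <<'E'
def rect(n,im,cm,roi,z,fn):
    x0,y0,x1,y1=roi; m=np.zeros(im.shape[:2],np.uint8); h=cv2.cvtColor(im,cv2.COLOR_RGB2HSV).astype(int)
    m[y0:y1,x0:x1]=fn(h[y0:y1,x0:x1]).astype(np.uint8)*255
    m=cv2.morphologyEx(m,cv2.MORPH_OPEN,np.ones((3,3)))
    c=max(cv2.findContours(m,cv2.RETR_EXTERNAL,cv2.CHAIN_APPROX_NONE)[0],key=cv2.contourArea)[:,0]
    P=onz(cm,c,z)[:,:2].astype(np.float32); (cx,cy),wh,a=cv2.minAreaRect(P)
    b=cv2.boxPoints(((cx,cy),wh,a)); L=max([b[1]-b[0],b[2]-b[1]],key=np.linalg.norm)
    print(n,np.round([cx,cy],1),np.round(sorted(wh),1),'dir',np.degrees(np.arctan2(L[1],L[0])).round(1)%180)
    return m,proj(cm,np.c_[b,[z]*4])
E
python3 - <<'E'
from h import *
im=cv2.imread('pics/w10.png')[:,:,::-1].copy(); c=cam('wrist')
m,q=rect('liner',im,c,(250,85,335,240),44,lambda h:(h[...,1]>75)&(h[...,2]>60)&(h[...,0]<25))
v=im[:,:,::-1].copy(); cv2.polylines(v,[np.int32(q)],True,(0,255,0),1); v[m>0,0]=255
cv2.imwrite('pics/m10.png',cv2.resize(v[60:280,190:390],None,fx=2.7,fy=2.7))
P=onz(c,[(206,47),(369,46),(352,274),(214,275)],85)[:,:2]; print(P.mean(0))
E
```

```text
liner [ 565.  -274.4] [ 67.8 178.7] dir 78.6
[ 559.54177938 -276.98238997]
```

View pics/m10.png

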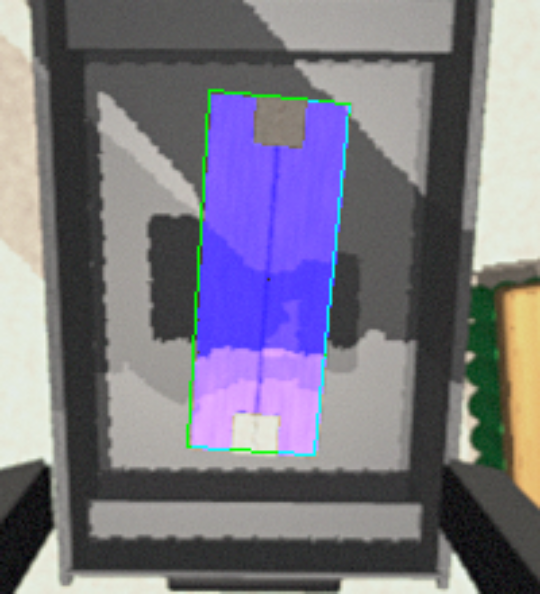

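```bash
python3 - <<'E'
from h import *
go(565,-274.4,130,78.6)
E
```

```text
delta [0.119 0.039 0.599] spin 0.047 alt -1.953 yaw now 82.8 j7 0.77
```

```bash
python3 -m pendant '[[[0.06,0.02,0.1,0.02],[0.12,0.04,0.25,0.047],[0.12,0.04,0.42,0.047],[0.12,0.04,0.56,0.047],[0.12,0.04,0.6,0.047]]]';python3 -m pendant '[[[0,0,0,0],[0,0,0,0]]]'; python3 - <<'E'
from h import *
im,c=snap('wrist','w11')
m,q=rect('liner',im,c,(230,40,340,290),44,lambda h:(h[...,1]>75)&(h[...,2]>60)&(h[...,0]<25))
go(565,-274.4,23,78.6)
E
```

```text
t: 29.88
position: [564.5, -273.3, 127.8]
orientation: [-3.138, -0.002, 1.372]
contact_force: [-0.3, 0.9, 0.2]
opening: 93.9
t: 30.12
position: [566.2, -276.5, 131.6]
orientation: [3.139, 0.001, 1.37]
contact_force: [0.8, -0.4, -0.4]
opening: 93.8
liner [ 566.5 -268.3] [ 67.5 164.6] dir 78.5
delta [ 0.008 -0.007  0.434] spin -0.001 alt 1.999 yaw now 78.5 j7 0.78
```

View pics/w11.png

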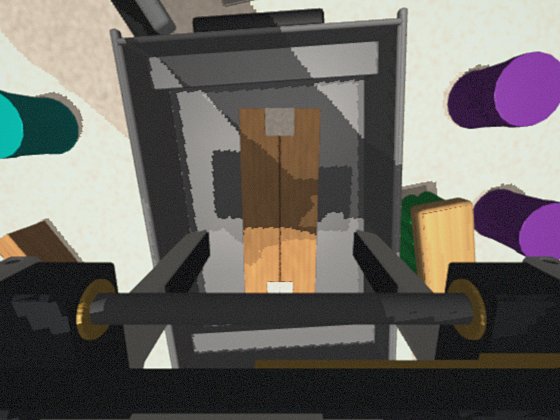

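Aligned: the carton (columns 240–320) lies centred between the fingers (209, 353). Descend and grasp.

```bash
python3 -m pendant '[[[0.01,0,0.1,0],[0.01,0,0.2,0],[0.01,0,0.3,0],[0.01,0,0.39,0],[0.01,0,0.43,0]]]';python3 -m pendant '[[[0,0,0,0],[0,0,0,0],[0,0,0,0],[0,0,0,0],[0,0,0,0]]]' 0 55; python3 -m pendant '[[[0,0,0,0],[0,0,-0.03,0],[0,0,-0.1,0],[0,0,-0.2,0],[0,0,-0.32,0]]]';python3 - <<'E'
from h import *
go(530,-70,150,120); go(562,246,150,160)
E
```

```text
t: 30.8
position: [565.7, -273.4, 21.7]
orientation: [-3.141, -0.0, 1.37]
contact_force: [0.2, 0.3, 0.2]
opening: 94.0
t: 31.42
position: [566.1, -273.8, 23.3]
orientation: [3.141, 0.0, 1.37]
contact_force: [-0.5, 0.1, 5.9]
opening: 68.0
t: 32.05
position: [565.4, -273.3, 103.5]
orientation: [-3.141, -0.0, 1.37]
contact_force: [0.4, 0.2, -4.6]
opening: 67.8
delta [ 0.768 -0.301 -0.186] spin -0.461 alt 1.539 yaw now 78.5 j7 0.8
delta [ 2.033 -0.428 -0.185] spin -0.906 alt 1.094 yaw now 78.5 j7 0.8
```

```bash
python3 -m pendant '[[[0,0,-0.1,0],[0,0,-0.2,0],[0.1,-0.03,-0.2,-0.02],[0.24,-0.07,-0.2,-0.1],[0.4,-0.1,-0.2,-0.2]]]'; python3 - <<'E'
from h import *
go(530,80,150,160)
E
```

```text
t: 32.67
position: [560.7, -170.1, 153.3]
orientation: [3.142, 0.001, 1.687]
contact_force: [1.4, -0.2, -4.7]
opening: 67.7
delta [ 1.008 -0.006  0.013] spin -0.704 alt 1.296 yaw now 96.7 j7 0.9
```

```bash
python3 -m pendant '[[[0.17,0,0,-0.1],[0.34,0,0,-0.2],[0.51,0,0,-0.3],[0.68,0,0,-0.4],[0.85,0,0,-0.5]]]'; python3 - <<'E'
from h import *
go(562,246,150,160)
E
```

```text
t: 33.3
position: [537.0, 41.6, 153.4]
orientation: [3.141, 0.001, 2.474]
contact_force: [0.6, 0.6, -3.2]
opening: 67.9
delta [0.427 0.704 0.013] spin -0.203 alt 1.797 yaw now 141.8 j7 1.18
```

```bash
python3 -m pendant '[[[0.0,0.12,-0.04,-0.1],[0,0.26,-0.08,-0.2],[0.05,0.4,-0.1,-0.2],[0.1,0.5,-0.1,-0.2],[0.1,0.5,-0.1,-0.2]]]'; python3 - <<'E'
from h import *
snap('wrist','w12'); snap('top','t12'); snap('scene','s12')
go(562,246,150,160)
E
```

```text
t: 33.92
position: [595.3, 157.0, 177.7]
orientation: [3.14, -0.0, 2.788]
contact_force: [-0.1, -0.3, -4.1]
opening: 67.8
delta [0.256 0.305 0.111] spin -0.007 alt 1.993 yaw now 159.4 j7 1.21
```

View pics/w12.png

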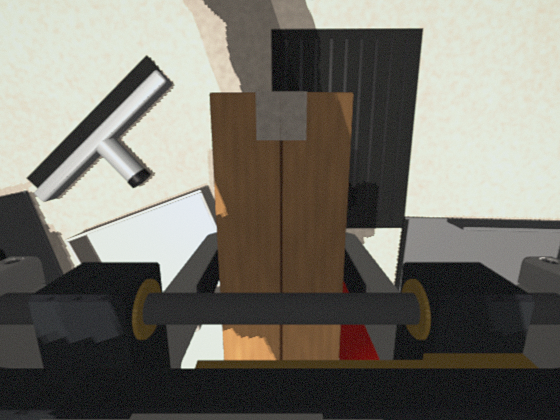

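```bash
python3 - <<'E'
from h import *
o=r.get_obs(); c=cam('wrist',o)
P=onz(c,[(272,30),(422,29),(408,228)],3)[:,:2]; print(P.round(1),(P[0]+P[2])/2,np.linalg.norm(P[0]-P[1]),np.linalg.norm(P[1]-P[2]))
d=P[1]-P[2]; e=P[1]-P[0]; print(np.degrees(np.arctan2(d[1],d[0])),np.degrees(np.arctan2(e[1],e[0])))
for n in ('scene','top'):
    cc=cam(n); im=cv2.imread(f'pics/{n}0.png')
    print(n,proj(cc,np.c_[P,[3]*3]).round(1))
v=cv2.imread('pics/top0.png'); cv2.imwrite('pics/tm.png',cv2.resize(v[160:260,150:260],None,fx=5,fy=5,interpolation=cv2.INTER_CUBIC))
v=cv2.imread('pics/scene0.png'); cv2.imwrite('pics/sm.png',cv2.resize(v[155:235,300:400],None,fx=6,fy=6,interpolation=cv2.INTER_CUBIC))
E
```

```text
[[426.6 204.9]
 [480.8 351.9]
 [687.3 282.7]] [556.93813803 243.80926149] 156.62394394852478 217.7659205120755
161.48241723710711 69.74590722268266
scene [[312.3 174.2]
 [354.8 165.7]
 [378.2 215.2]]
top [[211.4 244.7]
 [169.7 226.9]
 [195.2 169.8]]
```

View pics/tm.png

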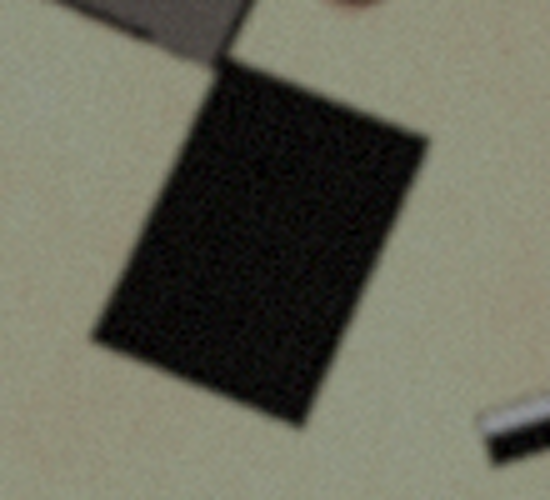

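View pics/sm.png

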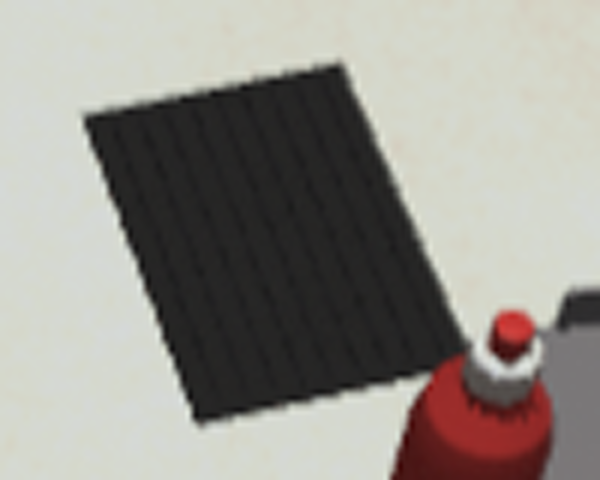

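```bash
python3 - <<'E'
from h import *
ct,cs=cam('top'),cam('scene')
T=np.array([(222,60),(428,140),(302,425),(95,338)])/5+(149.6,159.6)
S=np.array([(85,116),(342,65),(200,422)])/6+(299.6,154.6)
PT=onz(ct,T,3)[:,:2]; print(PT.round(1),(PT[0]+PT[2])/2,(PT[1]+PT[3])/2)
PS=onz(cs,S,3)[:,:2]; print(PS.round(1),(PS[1]+PS[2])/2)
f=lambda a,b:np.degrees(np.arctan2(*(a-b)[::-1]))
print(f(PT[3],PT[0]),f(PT[2],PT[1]),f(PS[0],PS[2]))
print(tri(ct,T[2],cs,S[0]),tri(ct,T[3],cs,S[1]),tri(ct,T[1],cs,S[2]))
go(560,245.5,90,161)
E
```

```text
[[680.4 286.3]
 [628.9 137.7]
 [426.6 209.6]
 [479.7 355.6]] [553.49234446 247.94284834] [554.30021978 246.6515118 ]
[[428.6 209.8]
 [483.4 358. ]
 [633.4 135.8]] [558.36704243 246.91569338]
160.95776304742637 160.44690012652714 160.13206017523606
(array([427.0592699 , 210.46337315,   0.75865687]), np.float64(1.0928075024058446)) (array([ 4.80996510e+02,  3.58299820e+02, -4.58113877e-01]), np.float64(3.5745218482198724)) (array([630.5301674 , 138.62610125,  -3.30196868]), np.float64(0.24491417770048707))
delta [0.263 0.3   0.351] spin -0.018 alt 1.982 yaw now 159.4 j7 1.21
```

```bash
python3 - <<'E'
from h import *
go(557,246,60,160.5)
E
python3 -m pendant '[[[0.1,0.1,0.06,-0.01],[0.2,0.2,0.16,-0.01],[0.27,0.29,0.26,-0.01],[0.27,0.29,0.36,-0.01],[0.27,0.29,0.42,-0.01]]]';python3 -m pendant '[[[0,0,0.03,0],[0,0,0.03,0]]]'; python3 - <<'E'
from h import *
go(557,246,24,160.5)
E
```

```text
delta [0.275 0.298 0.471] spin -0.012 alt 1.988 yaw now 159.4 j7 1.21
t: 34.7
position: [557.4, 243.8, 71.6]
orientation: [-3.14, -0.0, 2.798]
contact_force: [0.2, -1.1, -3.7]
opening: 67.5
t: 34.95
position: [558.1, 244.4, 65.1]
orientation: [-3.141, 0.0, 2.798]
contact_force: [0.3, 0.2, -3.6]
opening: 67.7
delta [0.006 0.004 0.164] spin -0.002 alt 1.998 yaw now 160.3 j7 1.14
```

```bash
python3 -m pendant '[[[0.006,0.004,0.06,0],[0.006,0.004,0.11,0],[0.006,0.004,0.15,0],[0.006,0.004,0.165,0],[0.006,0.004,0.165,0]]]';python3 -m pendant '[[[0,0,0.004,0],[0,0,0.007,0],[0,0,0.009,0]]]'
```

```text
t: 35.58
position: [556.5, 246.8, 23.4]
orientation: [-3.141, -0.0, 2.799]
contact_force: [-0.4, -0.5, -3.1]
opening: 68.1
t: 35.95
position: [556.9, 247.1, 22.3]
orientation: [3.141, 0.0, 2.799]
contact_force: [-1.2, -0.8, 5.8]
opening: 68.1
```

```bash
python3 -m pendant '[[[0,0,0,0],[0,0,0,0],[0,0,0,0],[0,0,0,0]]]' 1; python3 -m pendant '[[[0,0,-0.1,0],[0,0,-0.25,0],[0,0,-0.45,0],[0,0,-0.65,0],[-0.25,0,-0.85,0]]]'; python3 -m pendant '[[[-0.1,0,-0.05,0],[-0.1,0,-0.05,0],[-0.1,0,-0.05,0]]]'; python3 - <<'E'
from h import *
snap('wrist','w13')
o=r.get_obs(); print(o['position'],o['orientation'])
E
```

```text
t: 36.45
position: [556.6, 246.9, 21.4]
orientation: [3.142, 0.0, 2.799]
contact_force: [-0.1, -0.3, 0.2]
opening: 93.8
t: 37.08
position: [600.3, 233.6, 225.1]
orientation: [3.14, -0.003, 2.804]
contact_force: [1.0, 0.0, -0.8]
opening: 94.0
t: 37.45
position: [624.5, 222.7, 234.3]
orientation: [-3.141, -0.003, 2.8]
contact_force: [-0.4, 0.0, 0.1]
opening: 94.2
[624.23631512 223.03515262 234.19837576] [-3.14059757e+00 -3.10710182e-03  2.80049777e+00]
```

View pics/w13.png

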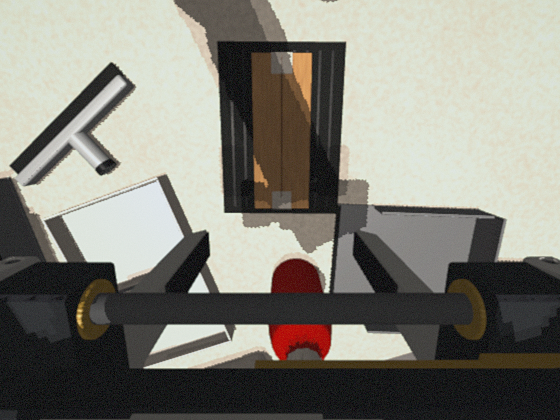

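```bash
python3 - <<'E'
from h import *
im=cv2.imread('pics/w13.png')[:,:,::-1].copy(); c=cam('wrist')
m,q=rect('liner',im,c,(225,40,340,215),43,lambda h:(h[...,1]>75)&(h[...,2]>50)&(h[...,0]<25))
print(q.round())
P=onz(c,[(219,43),(346,42),(337,214),(224,212)],3)[:,:2]; print(P.round(1),P.mean(0),np.degrees(np.arctan2(*(P[1]-P[2])[::-1])))
v=im[:,:,::-1].copy(); cv2.polylines(v,[np.int32(q)],True,(0,255,0),1)
cv2.imwrite('pics/m13.png',cv2.resize(v[30:230,200:370],None,fx=3,fy=3))
go(420,120,260,130)
E
```

```text
liner [557.5 246.6] [ 68.9 179.4] dir 160.2
[[251.  52.]
 [254. 208.]
 [308. 208.]
 [312.  52.]]
[[427.9 211. ]
 [479.2 358.9]
 [685.4 284.5]
 [629.6 135.7]] [555.56106471 247.53199019] 160.1524420020778
delta [ 0.632 -0.662 -0.101] spin 0.338 alt -1.662 yaw now 160.5 j7 1.1
```

View pics/m13.png

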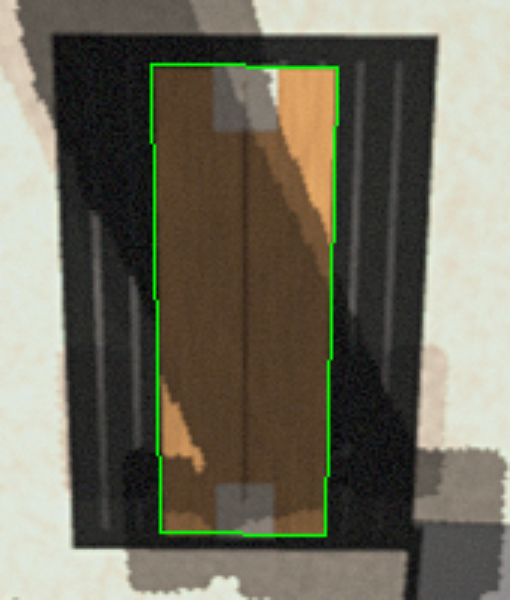

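```bash
python3 -m pendant '[[[0.12,-0.12,-0.04,0.06],[0.26,-0.26,-0.08,0.13],[0.4,-0.4,-0.1,0.2],[0.54,-0.54,-0.1,0.27],[0.65,-0.68,-0.1,0.34]]]'; python3 - <<'E'
from h import *
go(430,-120,250,115)
E
```

```text
t: 38.12
position: [412.7, 116.7, 259.8]
orientation: [-3.14, -0.002, 2.264]
contact_force: [0.4, 0.8, 0.8]
opening: 94.4
delta [-0.773 -0.552  0.038] spin 0.164 alt -1.836 yaw now 129.7 j7 0.66
```

```bash
python3 -m pendant '[[[-0.16,-0.11,0,0.03],[-0.32,-0.22,0,0.07],[-0.48,-0.34,0,0.11],[-0.64,-0.45,0,0.15],[-0.8,-0.57,0,0.17]]]'; python3 - <<'E'
from h import *
go(335,-335,235,109)
E
```

```text
t: 38.75
position: [433.8, -128.2, 259.9]
orientation: [-3.141, -0.002, 1.999]
contact_force: [0.7, -0.0, 0.4]
opening: 93.9
delta [-0.588 -0.703  0.099] spin 0.062 alt -1.938 yaw now 114.6 j7 1.04
```

```bash
python3 -m pendant '[[[-0.13,-0.15,0,0.02],[-0.27,-0.32,0.02,0.04],[-0.42,-0.5,0.05,0.06],[-0.56,-0.67,0.1,0.06],[-0.59,-0.7,0.1,0.06]]]';python3 -m pendant '[[[0,0,0,0],[0,0,0,0]]]'; python3 - <<'E'
from h import *
snap('wrist','w14')
E
```

```text
t: 39.38
position: [333.4, -336.6, 234.6]
orientation: [-3.14, -0.001, 1.898]
contact_force: [0.7, 0.9, -0.4]
opening: 94.0
t: 39.62
position: [337.6, -333.0, 235.3]
orientation: [3.141, -0.002, 1.907]
contact_force: [0.1, -0.2, -0.1]
opening: 94.0
```

View pics/w14.png

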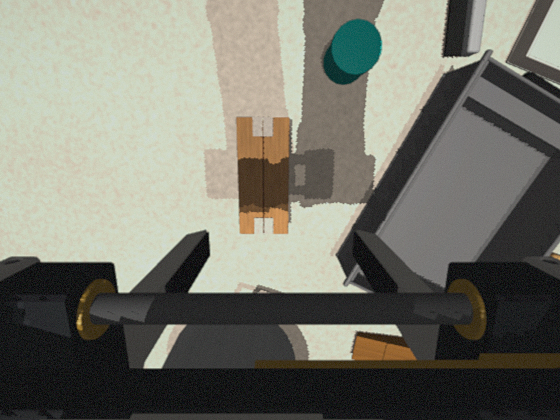

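```bash
python3 - <<'E'
from h import *
im=cv2.imread('pics/w14.png')[:,:,::-1].copy(); c=cam('wrist')
m,q=rect('soap',im,c,(225,105,300,245),44,lambda h:(h[...,1]>70)&(h[...,2]>60)&(h[...,0]<25))
v=im[:,:,::-1].copy(); cv2.polylines(v,[np.int32(q)],True,(0,255,0),1)
cv2.imwrite('pics/m14.png',cv2.resize(v[90:260,190:340],None,fx=3.4,fy=3.4))
go(312,-314,120,109)
E
```

```text
soap [ 310.6 -322.7] [ 63.  143.1] dir 109.2
delta [ 0.106 -0.072  0.462] spin 0.003 alt -1.997 yaw now 109.3 j7 1.5
```

View pics/m14.png

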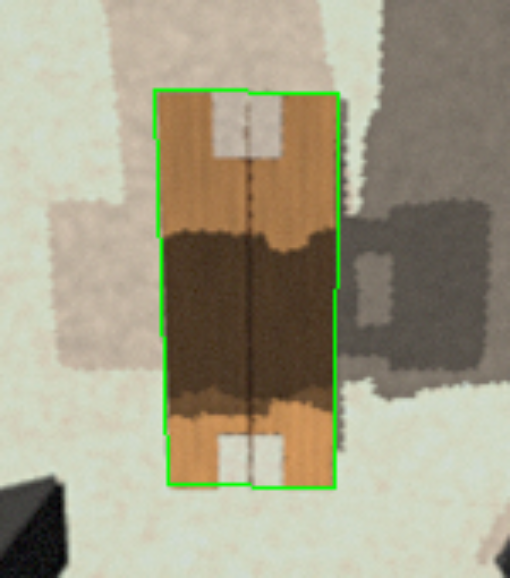

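```bash
python3 - <<'E'
from h import *
go(310.6,-322.7,25,109.2)
E
```

```text
delta [ 0.074 -0.089  0.842] spin 0.001 alt -1.999 yaw now 109.3 j7 1.5
```

```bash
python3 -m pendant '[[[0.04,-0.05,0.1,0],[0.074,-0.089,0.25,0],[0.074,-0.089,0.4,0],[0.074,-0.089,0.52,0],[0.074,-0.089,0.6,0]]]'; python3 -m pendant '[[[0,0,0.03,0],[0,0,0.03,0]]]'; python3 - <<'E'
from h import *
im,c=snap('wrist','w15')
m,q=rect('soap',im,c,(225,5,340,290),44,lambda h:(h[...,1]>70)&(h[...,2]>60)&(h[...,0]<25));print(q.round())
go(310.6,-322.7,25,109.2)
E
```

```text
t: 40.3
position: [310.2, -323.1, 84.4]
orientation: [-3.142, -0.001, 1.907]
contact_force: [0.2, 0.3, 0.4]
opening: 94.4
t: 40.55
position: [309.9, -324.3, 78.1]
orientation: [3.141, -0.0, 1.905]
contact_force: [-0.4, 0.0, 0.4]
opening: 94.0
soap [ 305.8 -310.1] [ 62.4 117. ] dir 109.2
[[235. 128.]
 [241. 289.]
 [324. 289.]
 [330. 128.]]
delta [0.007 0.005 0.214] spin -0.001 alt 1.999 yaw now 109.1 j7 1.79
```

View pics/w15.png

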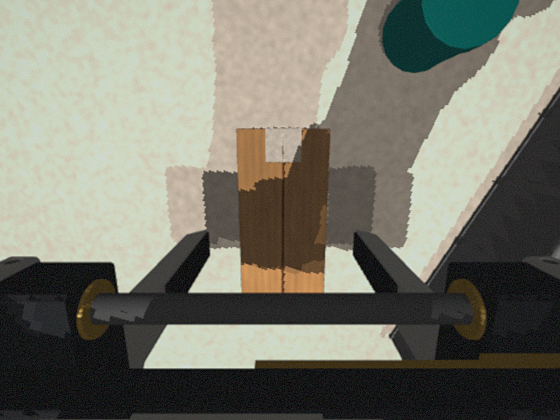

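```bash
python3 -m pendant '[[[0.007,0.005,0.07,0],[0.007,0.005,0.14,0],[0.007,0.005,0.19,0],[0.007,0.005,0.212,0],[0.007,0.005,0.212,0]]]';python3 -m pendant '[[[0,0,0,0],[0,0,0,0],[0,0,0,0],[0,0,0,0],[0,0,0,0]]]' 0 55; python3 - <<'E'
from h import *
o=r.get_obs(); print(o['position'],o['orientation'],o['opening'])
E
python3 -m pendant '[[[0,0,0,0],[0,0,-0.03,0],[0,0,-0.1,0],[0,0,-0.2,0],[0,0,-0.32,0]]]';python3 - <<'E'
from h import *
go(430,-120,140,115)
E
```

```text
t: 41.22
position: [310.0, -323.0, 25.1]
orientation: [3.142, 0.0, 1.904]
contact_force: [0.2, -0.3, 0.7]
opening: 94.0
t: 41.85
position: [310.1, -322.8, 25.2]
orientation: [3.141, 0.0, 1.904]
contact_force: [0.8, 0.8, 3.4]
opening: 63.0
[ 310.14013225 -322.82641758   25.18544715] [3.14121170e+00 1.54066073e-04 1.90406398e+00] 63.00050391438011
t: 42.48
position: [309.1, -322.1, 105.5]
orientation: [-3.14, -0.002, 1.904]
contact_force: [-0.0, -0.8, -4.0]
opening: 62.4
delta [ 0.606  0.721 -0.138] spin -0.066 alt 1.934 yaw now 109.1 j7 1.75
```

```bash
python3 -m pendant '[[[0.06,0.07,-0.1,0],[0.18,0.21,-0.16,0],[0.32,0.38,-0.18,-0.02],[0.46,0.55,-0.18,-0.04],[0.6,0.72,-0.18,-0.06]]]'; python3 - <<'E'
from h import *
go(455,80,150,140)
E
```

```text
t: 43.1
position: [431.1, -120.4, 150.1]
orientation: [-3.141, -0.0, 1.999]
contact_force: [0.7, -0.1, -3.8]
opening: 62.7
delta [0.69 0.42 0.  ] spin -0.283 alt 1.717 yaw now 114.5 j7 1.26
```

```bash
python3 -m pendant '[[[0.14,0.08,0,-0.06],[0.28,0.17,0,-0.12],[0.42,0.25,0,-0.18],[0.56,0.34,0,-0.24],[0.69,0.42,0,-0.3]]]'; python3 - <<'E'
from h import *
go(557.5,246.6,140,160.2)
E
```

```text
t: 43.72
position: [454.2, 79.6, 149.9]
orientation: [-3.14, -0.001, 2.473]
contact_force: [0.6, -0.3, -4.7]
opening: 62.6
delta [0.09  0.78  0.039] spin -0.206 alt 1.794 yaw now 141.7 j7 1.2
```

```bash
python3 -m pendant '[[[0.02,0.16,0,-0.05],[0.04,0.32,0,-0.1],[0.06,0.48,0,-0.15],[0.08,0.64,0.02,-0.2],[0.09,0.78,0.06,-0.206]]]'; python3 -m pendant '[[[0,0,0.06,0],[0,0,0.1,0],[0,0,0.1,0],[0,0,0.1,0]]]'; python3 - <<'E'
from h import *
im,c=snap('wrist','w16')
go(557.5,246.6,70,160.2)
E
```

```text
t: 44.35
position: [558.7, 246.2, 134.7]
orientation: [-3.141, -0.001, 2.795]
contact_force: [0.8, -0.4, -3.6]
opening: 62.5
t: 44.85
position: [558.8, 244.0, 110.4]
orientation: [-3.141, 0.0, 2.792]
contact_force: [-0.3, 0.3, -4.0]
opening: 62.9
delta [0.009 0.006 0.163] spin -0.003 alt 1.997 yaw now 160.0 j7 1.19
```

View pics/w16.png

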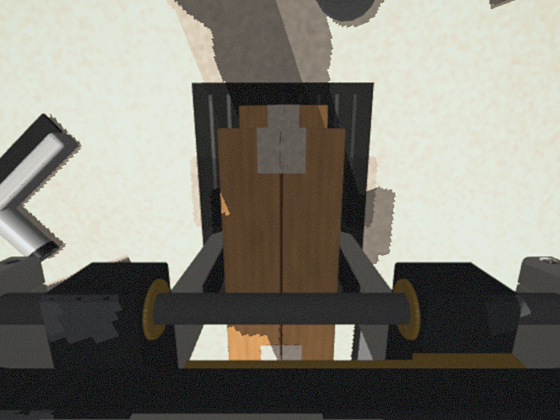

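```bash
python3 -m pendant '[[[0.009,0.007,0.05,-0.003],[0.009,0.007,0.1,-0.003],[0.009,0.007,0.14,-0.003],[0.009,0.007,0.16,-0.003],[0.009,0.007,0.16,-0.003]]]';python3 -m pendant '[[[0,0,0.005,0],[0,0,0.008,0],[0,0,0.01,0]]]'
```

```text
t: 45.52
position: [557.1, 247.1, 69.5]
orientation: [-3.141, -0.001, 2.798]
contact_force: [-0.1, -0.4, -3.7]
opening: 62.8
t: 45.9
position: [557.6, 247.4, 68.2]
orientation: [3.141, 0.0, 2.798]
contact_force: [-2.4, 0.2, 3.4]
opening: 62.9
```

```bash
python3 -m pendant '[[[0,0,0,0],[0,0,0,0],[0,0,0,0],[0,0,0,0]]]' 1; python3 -m pendant '[[[0,0,-0.1,0],[0,0,-0.25,0],[0,0,-0.4,0],[-0.1,0,-0.55,0],[-0.25,0,-0.66,0]]]'; python3 -m pendant '[[[-0.1,0,-0.05,0],[-0.1,0,-0.05,0],[-0.1,0,-0.05,0]]]'; python3 - <<'E'
from h import *
im,c=snap('wrist','w17')
m,q=rect('soap',im,c,(225,20,345,235),87,lambda h:(h[...,1]>70)&(h[...,2]>50)&(h[...,0]<25)); print(q.round())
o=r.get_obs(); print(o['position'],o['orientation'])
E
```

```text
t: 46.4
position: [557.4, 247.4, 67.6]
orientation: [3.141, 0.0, 2.798]
contact_force: [-0.1, 0.3, -0.7]
opening: 93.5
t: 47.02
position: [616.4, 227.2, 234.6]
orientation: [3.14, 0.0, 2.8]
contact_force: [0.5, 0.7, -0.7]
opening: 93.8
t: 47.4
position: [638.2, 218.4, 243.9]
orientation: [-3.141, -0.003, 2.798]
contact_force: [-0.7, -0.2, 0.1]
opening: 94.1
soap [559.5 246.2] [ 63.7 158. ] dir 159.9
[[250.  40.]
 [252. 195.]
 [309. 195.]
 [314.  40.]]
[637.94211104 218.7189324  243.856041  ] [-3.14089235e+00 -2.81860037e-03  2.79873272e+00]
```

View pics/w17.png

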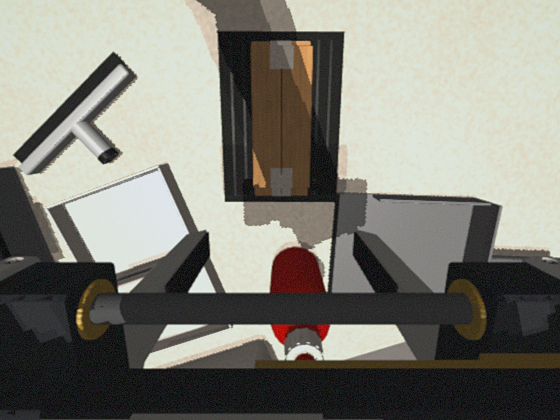

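```bash
python3 - <<'E'
import cv2
v=cv2.imread('pics/w17.png'); cv2.imwrite('pics/m17.png',cv2.resize(v[25:215,205:355],None,fx=3.6,fy=3.1,interpolation=cv2.INTER_CUBIC))
E
```

```text
(no output)
```

View pics/m17.png

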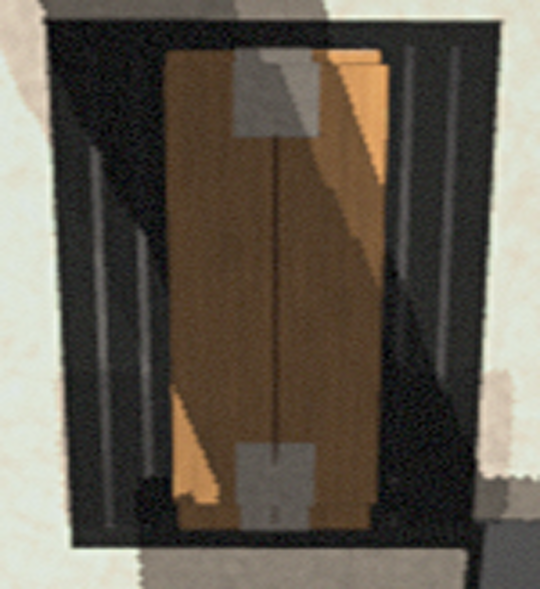

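```bash
python3 - <<'E'
from h import *
c=cam('wrist')
P=onz(c,[(205+a/3.6,25+b/3.1) for a,b in [(164,65),(388,65),(379,503),(175,502)]],87)[:,:2]
print(P.round(1),P.mean(0),np.degrees(np.arctan2(*(P[1]-P[2])[::-1])),np.degrees(np.arctan2(*(P[0]-P[3])[::-1])),np.linalg.norm(P[1]-P[2]),np.linalg.norm(P[1]-P[0]))
P=onz(c,[(205+a/3.6,25+b/3.1) for a,b in [(47,20),(500,20),(475,547),(73,547)]],3)[:,:2]; print(P.mean(0))
go(480,300,300,130)
go(420,330,260,100)
E
```

```text
[[479.8 242.3]
 [500.8 301.1]
 [636.2 253.8]
 [614.6 194.2]] [557.82124364 247.84194439] 160.72537575176267 160.35548920788708 143.43639732064935 62.42714218748179
[555.17747599 247.88284071]
delta [ 0.705  0.094 -0.223] spin 0.337 alt -1.663 yaw now 160.4 j7 1.17
delta [ 0.971  0.126 -0.062] spin 0.671 alt -1.329 yaw now 160.4 j7 1.17
```

```bash
python3 -m pendant '[[[0.15,0,-0.1,0.1],[0.35,-0.02,-0.14,0.2],[0.55,-0.03,-0.14,0.3],[0.75,-0.04,-0.1,0.4],[0.86,-0.06,-0.06,0.5]]]'; python3 - <<'E'
from h import *
go(405,300,240,95)
E
```

```text
t: 48.08
position: [427.9, 277.9, 259.0]
orientation: [-3.139, -0.002, 2.011]
contact_force: [-0.3, -0.3, 0.2]
opening: 94.1
delta [ 0.119 -0.045  0.077] spin 0.225 alt -1.775 yaw now 115.2 j7 0.28
```

```bash
python3 -m pendant '[[[0.06,-0.02,0.04,0.1],[0.12,-0.045,0.08,0.2],[0.12,-0.045,0.08,0.225],[0.12,-0.045,0.08,0.225],[0.12,-0.045,0.08,0.225]]]'; python3 - <<'E'
from h import *
im,c=snap('wrist','w18'); print(r.get_obs()['position'],r.get_obs()['orientation'])
E
```

```text
t: 48.7
position: [409.8, 298.0, 240.4]
orientation: [3.141, -0.0, 1.659]
contact_force: [-0.1, -0.8, 1.3]
opening: 94.0
[409.83864349 297.9990581  240.41265685] [ 3.14096655e+00 -4.85788087e-04  1.65903514e+00]
```

View pics/w18.png

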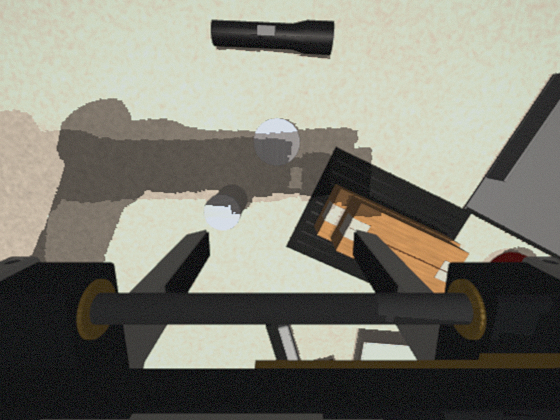

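```bash
python3 - <<'E'
from h import *
c=cam('wrist'); v=cv2.imread('pics/w18.png'); cv2.imwrite('pics/m18.png',cv2.resize(v[100:240,190:320],None,fx=4,fy=4,interpolation=cv2.INTER_CUBIC))
print(onz(c,[(277,141),(254,141),(300,141),(277,118),(277,164)],64).round(1))
E
```

```text
[[399.5 360.1  64. ]
 [373.3 357.8  64. ]
 [425.7 362.4  64. ]
 [397.3 385.2  64. ]
 [401.7 334.1  64. ]]
```

View pics/m18.png

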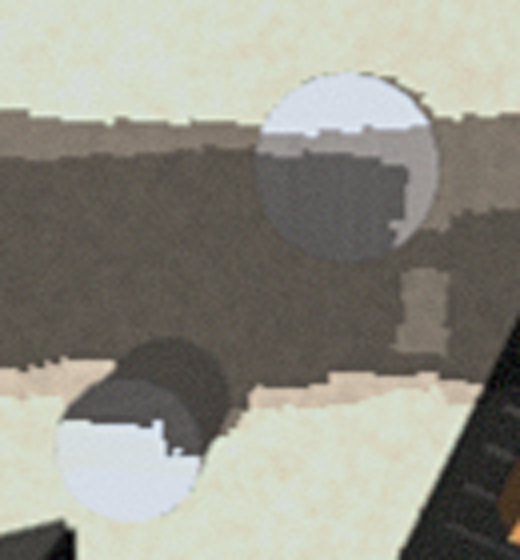

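```bash
python3 - <<'E'
from h import *
c=cam('wrist'); print('can',onz(c,[(222.75,212.5)],76).round(1),'tin',onz(c,[(276.9,141.75)],64).round(1))
go(399.6,359.4,90,95); go(399.6,359.4,35,95)
E
```

```text
can [[343.4 273.5  76. ]] tin [[399.5 359.3  64. ]]
delta [ 0.248 -0.02   0.602] spin 0.001 alt -1.999 yaw now 95.1 j7 -0.03
delta [ 0.248 -0.02   0.822] spin 0.001 alt -1.999 yaw now 95.1 j7 -0.03
```

```bash
python3 -m pendant '[[[0.1,-0.01,0.05,0],[0.22,-0.02,0.2,0],[0.248,-0.02,0.38,0],[0.248,-0.02,0.54,0],[0.248,-0.02,0.6,0]]]'; python3 -m pendant '[[[0,0,0,0],[0,0,0,0]]]'; python3 - <<'E'
from h import *
im,c=snap('wrist','w19')
go(399.6,359.4,37,95)
E
```

```text
t: 49.38
position: [397.0, 360.2, 87.2]
orientation: [-3.138, 0.002, 1.66]
contact_force: [0.1, 1.0, 0.2]
opening: 94.1
t: 49.62
position: [399.7, 360.4, 91.2]
orientation: [3.14, -0.001, 1.659]
contact_force: [-0.3, -0.0, 0.8]
opening: 94.1
delta [-0.005 -0.001  0.217] spin 0.0 alt -2.0 yaw now 95.0 j7 0.06
```

View pics/w19.png

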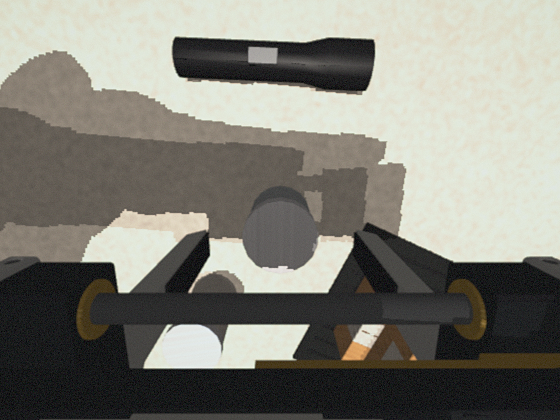

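```bash
python3 -m pendant '[[[-0.004,0,0.07,0],[-0.004,0,0.14,0],[-0.004,0,0.2,0],[-0.004,0,0.217,0],[-0.004,0,0.217,0]]]'; python3 -m pendant '[[[0,0,0,0],[0,0,0,0],[0,0,0,0],[0,0,0,0],[0,0,0,0]]]' 0 45;python3 - <<'E'
from h import *
o=r.get_obs(); print(o['position'],o['orientation'],o['opening'])
E
python3 -m pendant '[[[0,0,0,0],[0,0,-0.05,0],[0,0,-0.15,0],[0,0,-0.3,0],[0,0,-0.46,0]]]';python3 - <<'E'
from h import *
go(557.7,247.5,160,120)
E
```

```text
t: 50.3
position: [398.9, 358.5, 35.3]
orientation: [-3.141, 0.001, 1.659]
contact_force: [-0.5, -0.7, 0.2]
opening: 93.9
t: 50.92
position: [398.9, 358.9, 35.9]
orientation: [3.141, -0.0, 1.659]
contact_force: [-0.6, 0.4, 1.0]
opening: 53.5
[398.94735774 358.89556702  35.87647178] [ 3.14136697e+00 -1.72834152e-04  1.65905577e+00] 53.51838132238657
t: 51.55
position: [398.3, 358.3, 152.0]
orientation: [-3.141, 0.001, 1.658]
contact_force: [0.0, 0.5, -2.7]
opening: 53.6
delta [-0.497  0.596 -0.032] spin -0.278 alt 1.722 yaw now 95.0 j7 -0.02
```

```bash
python3 -m pendant '[[[-0.08,0.1,-0.05,-0.05],[-0.2,0.24,-0.05,-0.1],[-0.32,0.38,-0.05,-0.16],[-0.43,0.52,-0.05,-0.22],[-0.497,0.596,-0.05,-0.278]]]';python3 -m pendant '[[[0,0,0.02,0],[0,0,0.04,0],[0,0,0.05,0]]]';python3 - <<'E'
from h import *
im,c=snap('wrist','w20')
go(557.7,247.5,125,120)
E
```

```text
t: 52.18
position: [560.0, 245.5, 163.8]
orientation: [3.141, 0.002, 2.096]
contact_force: [-1.3, 1.6, -3.1]
opening: 53.4
t: 52.55
position: [556.4, 249.6, 150.0]
orientation: [-3.14, -0.001, 2.097]
contact_force: [1.4, 0.6, -1.9]
opening: 53.3
delta [-0.009  0.     0.099] spin 0.002 alt -1.998 yaw now 120.2 j7 0.57
```

View pics/w20.png

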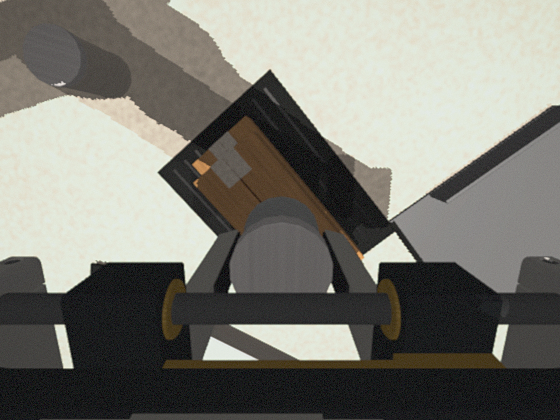

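```bash
python3 -m pendant '[[[-0.008,0,0.03,0],[-0.008,0,0.06,0],[-0.008,0,0.09,0],[-0.008,0,0.1,0],[-0.008,0,0.1,0]]]';python3 -m pendant '[[[0,0,0.004,0],[0,0,0.006,0],[0,0,0.006,0]]]'; python3 - <<'E'
from h import *
go(557.7,247.5,122.5,120)
E
```

```text
t: 53.22
position: [559.2, 246.3, 125.5]
orientation: [-3.141, 0.0, 2.095]
contact_force: [-0.4, -0.1, -1.9]
opening: 53.6
t: 53.6
position: [559.3, 246.5, 124.4]
orientation: [3.141, -0.0, 2.096]
contact_force: [0.5, -1.2, -2.8]
opening: 53.4
delta [ 0.007 -0.003  0.007] spin 0.001 alt -1.999 yaw now 120.1 j7 0.59
```

```bash
python3 -m pendant '[[[0.006,-0.003,0.002,0],[0.006,-0.003,0.005,0],[0.006,-0.003,0.007,0],[0.006,-0.003,0.007,0]]]'
```

```text
t: 54.1
position: [557.7, 247.5, 122.9]
orientation: [3.142, -0.001, 2.096]
contact_force: [-2.6, 0.7, 3.2]
opening: 53.8
```

Contact at the expected height. Release and look.

```bash
python3 -m pendant '[[[0,0,0.001,0],[0,0,0.001,0],[0,0,0,0],[0,0,0,0]]]' 1; python3 -m pendant '[[[0,0,-0.1,0],[0,0,-0.25,0],[0,0,-0.4,0],[-0.05,0,-0.5,0],[-0.1,0,-0.55,0]]]'; python3 -m pendant '[[[-0.1,0,0,0],[-0.1,0,0,0],[-0.1,0,0,0]]]'; python3 - <<'E'
from h import *
im,c=snap('wrist','w21'); print(r.get_obs()['position'],r.get_obs()['orientation'])
go(345,250,260,105)
E
```

```text
t: 54.6
position: [557.9, 247.3, 122.5]
orientation: [3.142, 0.0, 2.096]
contact_force: [0.2, 0.7, -0.0]
opening: 90.0
t: 55.22
position: [571.1, 225.4, 261.4]
orientation: [3.14, 0.0, 2.096]
contact_force: [-0.8, -0.0, -0.5]
opening: 93.8
t: 55.6
position: [582.2, 204.7, 259.2]
orientation: [-3.14, -0.001, 2.096]
contact_force: [0.4, -0.6, -0.4]
opening: 94.5
[582.07058527 205.20103233 259.23264935] [-3.14033276e+00 -1.26802736e-03  2.09668673e+00]
delta [ 0.631 -0.73  -0.001] spin 0.168 alt -1.832 yaw now 120.1 j7 0.56
```

View pics/w21.png

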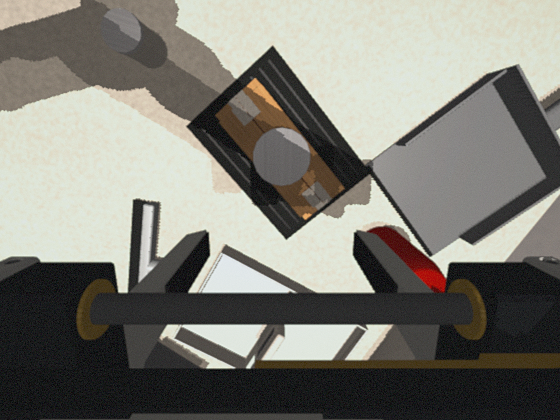

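```bash
python3 - <<'E'
from h import *
c=cam('wrist'); im=cv2.imread('pics/w21.png')
g=im[110:205,235:330]; cv2.imwrite('pics/m21.png',cv2.resize(g,None,fx=6,fy=6,interpolation=cv2.INTER_CUBIC))
E
```

```text
(no output)
```

View pics/m21.png

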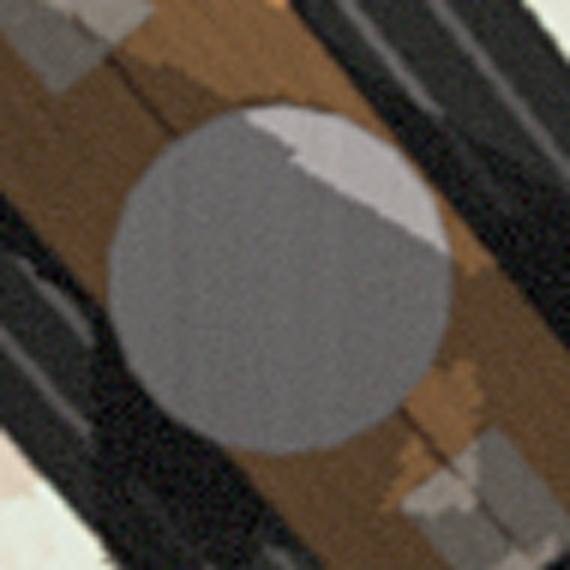

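```bash
python3 - <<'E'
from h import *
c=cam('wrist'); print(onz(c,[(281.4,156.1)],151).round(1))
E
python3 -m pendant '[[[0.1,-0.1,0,0.03],[0.25,-0.25,0,0.07],[0.4,-0.42,0,0.1],[0.52,-0.58,0,0.14],[0.63,-0.73,0,0.168]]]';python3 -m pendant '[[[0,0,0,0],[0,0,0,0],[0,0,0,0]]]'; python3 - <<'E'
from h import *
im,c=snap('wrist','w22'); print(r.get_obs()['position'])
v=im[:,:,::-1]; cv2.imwrite('pics/m22.png',cv2.resize(v[130:270,210:350],None,fx=4,fy=4,interpolation=cv2.INTER_CUBIC))
E
```

```text
[[556.7 248.8 151. ]]
t: 56.28
position: [343.4, 249.9, 259.6]
orientation: [-3.14, -0.001, 1.832]
contact_force: [0.1, 1.2, 0.2]
opening: 93.6
t: 56.65
position: [347.3, 248.8, 260.2]
orientation: [3.14, 0.0, 1.831]
contact_force: [0.1, -0.7, -0.9]
opening: 93.9
[347.34091866 248.61143021 260.10196989]
```

View pics/m22.png

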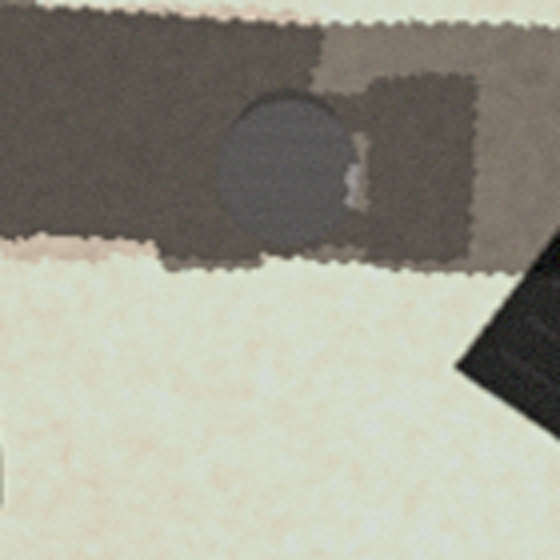

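```bash
python3 - <<'E'
from h import *
c=cam('wrist'); print(onz(c,[(281.6,172.3)],76).round(1))
go(342,273.7,50,105);go(342,273.7,100,105)
E
```

```text
[[341.2 273.9  76. ]]
delta [0.103 0.004 0.84 ] spin -0.002 alt 1.998 yaw now 104.9 j7 0.03
delta [0.103 0.004 0.64 ] spin -0.002 alt 1.998 yaw now 104.9 j7 0.03
```

```bash
python3 -m pendant '[[[0.06,0,0.15,0],[0.1,0,0.33,0],[0.1,0.001,0.5,0],[0.1,0.001,0.64,0],[0.1,0.001,0.66,0]]]';python3 -m pendant '[[[0,0,0,0],[0,0,0.08,0],[0,0,0.16,0],[0,0,0.21,0],[0,0,0.21,0]]]'; python3 - <<'E'
from h import *
go(341.4,273.8,42,105)
E
```

```text
t: 57.32
position: [339.8, 271.8, 93.3]
orientation: [-3.138, 0.002, 1.829]
contact_force: [-0.8, 0.2, 0.3]
opening: 93.8
t: 57.95
position: [340.6, 273.6, 43.2]
orientation: [3.14, -0.001, 1.831]
contact_force: [0.9, -0.2, 0.1]
opening: 93.9
delta [-0.     0.003  0.005] spin -0.001 alt 1.999 yaw now 104.9 j7 0.43
```

```bash
python3 -m pendant '[[[0,0.002,0.004,0],[0,0.002,0.004,0],[0,0.002,0.004,0],[0,0.002,0.004,0],[0,0.002,0.004,0]]]' 0 40;python3 -m pendant '[[[0,0,0,0],[0,0,0,0]]]'; python3 - <<'E'
from h import *
o=r.get_obs(); print(o['position'],o['orientation'],o['opening'])
E
python3 -m pendant '[[[0,0,-0.06,0],[0,0,-0.2,0],[0,0,-0.38,0],[0,0,-0.56,0],[0,0,-0.74,0]]]';python3 - <<'E'
from h import *
go(557,248.3,225,120)
E
```

```text
t: 58.58
position: [340.3, 273.3, 41.6]
orientation: [3.142, -0.0, 1.832]
contact_force: [0.9, 0.6, 0.8]
opening: 47.4
t: 58.82
position: [340.6, 273.4, 41.6]
orientation: [3.141, -0.0, 1.832]
contact_force: [0.9, -0.1, 0.8]
opening: 43.6
[340.59913099 273.36093144  41.5669399 ] [ 3.14107033e+00 -4.43680995e-05  1.83165853e+00] 43.56155161422205
t: 59.45
position: [339.5, 272.8, 227.6]
orientation: [-3.14, 0.001, 1.832]
contact_force: [0.5, 1.4, -2.0]
opening: 43.3
delta [-0.319  0.815  0.009] spin -0.167 alt 1.833 yaw now 104.9 j7 0.06
```

```bash
python3 -m pendant '[[[-0.05,0.1,-0.02,-0.02],[-0.12,0.28,-0.02,-0.06],[-0.2,0.47,-0.02,-0.1],[-0.27,0.65,-0.02,-0.14],[-0.31,0.77,-0.02,-0.167]]]';python3 -m pendant '[[[0,0.01,0,0],[0,0.02,0,0],[0,0.02,0,0]]]'; python3 - <<'E'
from h import *
im,c=snap('wrist','w23')
go(557,248.3,196,120)
E
```

```text
t: 60.08
position: [547.8, 246.8, 230.8]
orientation: [-3.14, 0.0, 2.094]
contact_force: [-0.3, 1.8, -2.3]
opening: 43.5
t: 60.45
position: [549.3, 251.3, 231.2]
orientation: [-3.14, -0.001, 2.095]
contact_force: [0.5, -0.3, -0.8]
opening: 43.6
delta [-0.026  0.021  0.142] spin 0.0 alt -2.0 yaw now 120.0 j7 0.5
```

View pics/w23.png

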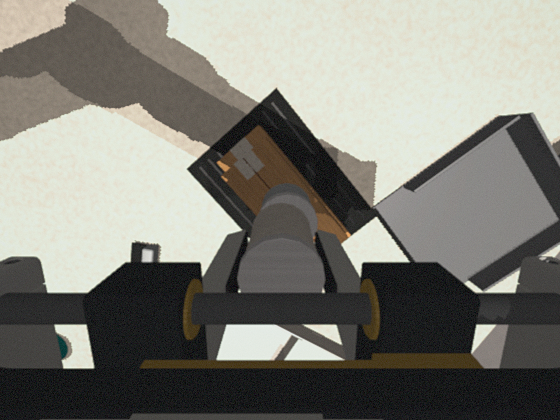

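```bash
python3 -m pendant '[[[-0.01,0.01,0,0],[-0.026,0.021,0.03,0],[-0.026,0.021,0.07,0],[-0.026,0.021,0.11,0],[-0.026,0.021,0.13,0]]]';python3 -m pendant '[[[0,0,0,0],[0,0,0,0]]]'; python3 - <<'E'
from h import *
go(557,248.3,193,120)
E
```

```text
t: 61.12
position: [557.8, 247.5, 197.8]
orientation: [-3.14, -0.0, 2.094]
contact_force: [-0.9, -0.3, -0.8]
opening: 43.2
t: 61.38
position: [558.6, 247.6, 199.2]
orientation: [3.141, 0.0, 2.094]
contact_force: [-0.6, 0.1, -1.2]
opening: 43.6
delta [ 0.006 -0.004  0.025] spin -0.0 alt 2.0 yaw now 120.0 j7 0.53
```

```bash
python3 -m pendant '[[[0.006,-0.004,0.008,0],[0.006,-0.004,0.016,0],[0.006,-0.004,0.02,0],[0.006,-0.004,0.022,0],[0.006,-0.004,0.022,0]]]';python3 -m pendant '[[[0,0,0.003,0],[0,0,0.005,0],[0,0,0.005,0]]]'
```

```text
t: 62.0
position: [556.8, 248.3, 193.5]
orientation: [-3.142, -0.0, 2.094]
contact_force: [-0.5, -0.4, -2.6]
opening: 43.6
t: 62.38
position: [556.8, 248.3, 192.6]
orientation: [3.141, -0.0, 2.094]
contact_force: [-1.9, -0.1, 1.9]
opening: 43.4
```

Contact at the predicted 192.6. Release, rise, back off.

```bash
python3 -m pendant '[[[0,0,0.002,0],[0,0,0.002,0],[0,0,0.001,0],[0,0,0,0],[0,0,0,0]]]' 1; python3 -m pendant '[[[0,0,-0.06,0],[0,0,-0.16,0],[0,0,-0.3,0],[0,0,-0.45,0],[-0.1,0,-0.5,0]]]'; python3 -m pendant '[[[-0.12,0,-0.05,0],[-0.2,0,-0.05,0],[-0.2,0,-0.05,0],[-0.2,0,-0.05,0]]]'; python3 - <<'E'
from h import *
im,c=snap('wrist','w24'); print(r.get_obs()['position'],r.get_obs()['orientation'])
E
```

```text
t: 63.0
position: [556.8, 248.3, 192.3]
orientation: [3.142, 0.0, 2.094]
contact_force: [-0.2, 0.3, 0.2]
opening: 89.9
t: 63.62
position: [569.9, 228.7, 320.7]
orientation: [3.137, -0.001, 2.098]
contact_force: [1.1, -0.1, 0.9]
opening: 93.9
t: 64.12
position: [593.5, 184.7, 329.1]
orientation: [-3.14, -0.002, 2.095]
contact_force: [-0.3, 0.4, -0.6]
opening: 94.1
[593.46951666 184.94815301 329.05046549] [-3.14048924e+00 -1.37595519e-03  2.09585224e+00]
```

View pics/w24.png

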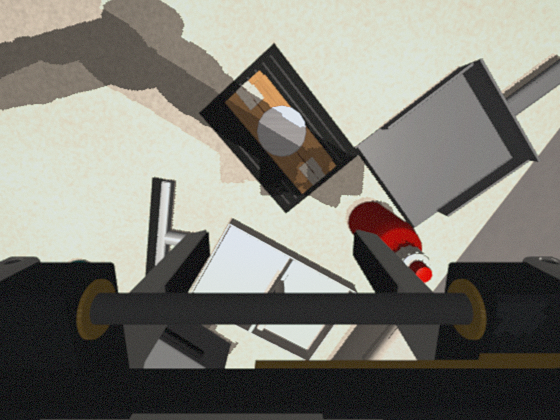

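```bash
python3 -m pendant '[[[-0.2,-0.1,-0.1,0],[-0.4,-0.22,-0.1,0],[-0.6,-0.34,-0.1,0],[-0.8,-0.45,-0.1,0],[-0.8,-0.45,-0.1,0]]]'; python3 - <<'E'
from h import *
o=dict(position=np.array([593.47,184.95,329.05]),orientation=np.array([-3.1405,-.001376,2.09585])); c=cam('wrist',o)
print('can',onz(c,[(282,131)],227).round(1))
v=cv2.imread('pics/w24.png'); a=v[40:220,195:365]; 
s,cs=snap('scene','s25'); t,ct=snap('top','t25')
b=s[120:270,290:420][:,:,::-1]
cv2.imwrite('pics/m25.png',np.hstack([cv2.resize(a,(390,450),interpolation=cv2.INTER_CUBIC),cv2.resize(b,(390,450),interpolation=cv2.INTER_CUBIC)]))
print(proj(cs,[[556.8,248.3,z] for z in (227,151,87,43)]).round())
E
```

```text
t: 64.8
position: [595.8, -51.2, 355.2]
orientation: [-3.14, 0.002, 2.086]
contact_force: [0.1, 0.0, 0.5]
opening: 94.1
can [[557.4 248.1 227. ]]
[[354. 150.]
 [351. 166.]
 [348. 178.]
 [347. 186.]]
```

View pics/m25.png

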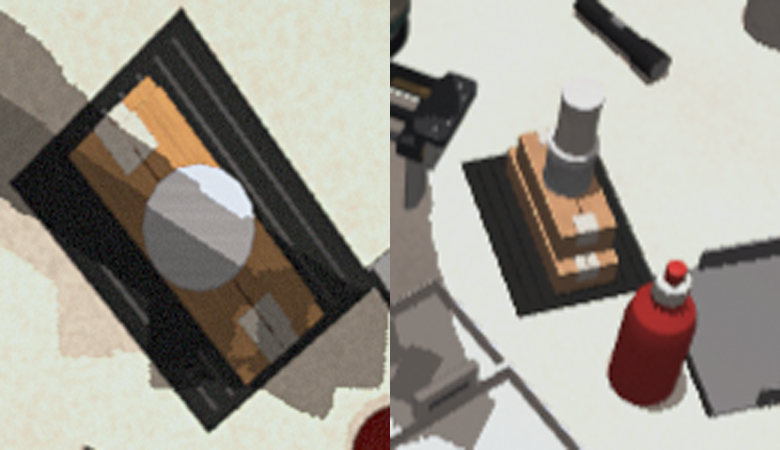

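View pics/s25.png

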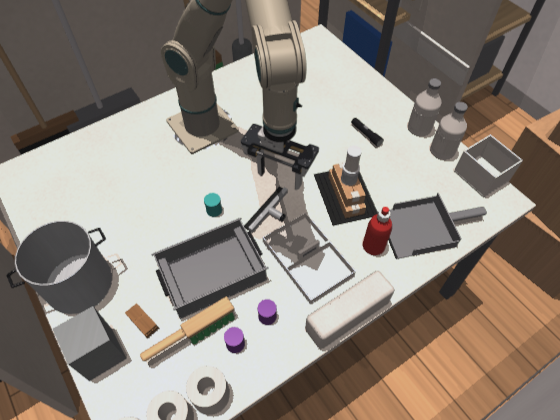

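View pics/t25.png

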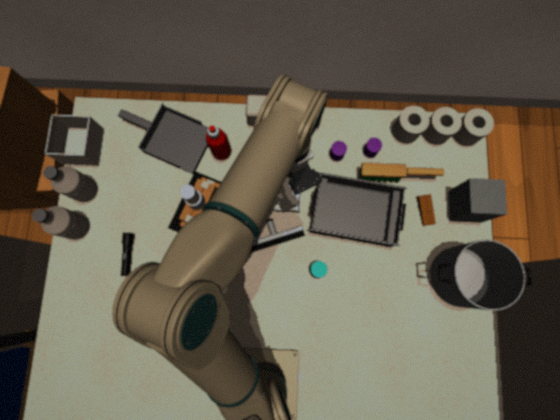

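```bash
python3 - <<'E'
from h import *
o=dict(position=np.array([559.9,-274.3,215.95]),orientation=np.array([3.13966,-.00142,3.0005])); c=cam('wrist',o)
im=cv2.imread('pics/w7.png')[:,:,::-1].copy()
for z in (0,15,30,38): m,q=rect(f'wedge z{z}',im,c,(55,180,150,285),z,lambda h:(h[...,1]>90)&(h[...,2]>60))
v=im[:,:,::-1]; cv2.imwrite('pics/m7.png',cv2.resize(v[170:290,45:165],None,fx=4,fy=4,interpolation=cv2.INTER_CUBIC))
E
```

```text
wedge z0 [ 584.5 -535.4] [ 50.1 113. ] dir 5.5
wedge z15 [ 580.9 -524.7] [ 48.1 108.5] dir 5.5
wedge z30 [ 577.2 -514. ] [ 46.1 104.1] dir 5.5
wedge z38 [ 575.3 -508.3] [ 45.  101.7] dir 5.5
```

View pics/m7.png

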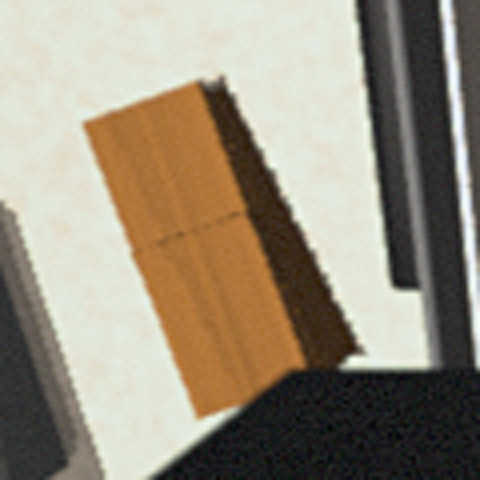

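```bash
python3 - <<'E'
from h import *
print(r.get_obs()['t'],r.job_done())
E
```

```text
the job is handed in; nothing more can be done
64.9 None
```

I handed the job in at 64.9 s, and in the last pictures everything asked for looked done. The powder can and then the wax tin came out of the tray. I then lifted the empty tray out and stood it on the free shelf, and took the liner carton from the tote to the mat. After that I stacked soap carton, tin and can on top.

**Pile:** it stands upright in the middle of the mat, with the two cartons in line to about 0.5°. The robot was clear of it. Measured in the wrist camera after each placing:

| Thing | x, y (mm) | Direction of long side |
|---|---|---|
| Mat middle | 555–557, 246–248 | 160–161° |
| Liner carton | 557.5, 246.6 | 160.2° |
| Soap carton | 557.8, 247.8 | 160.5° |
| Wax tin | 556.7, 248.8 | – |
| Powder can | 557.4, 248.1 | – |

- **Pad carton:** I found none on the shelf. The other brown block is about 45 × 104 mm with a tapered look and no tape, so I took it for the door wedge and left it.
- **Rest of the scene:** the tote is empty, the tray stands on the shelf clear of its neighbours, and the bystanders and the purple and turquoise look-alikes appear unmoved. I saw no grip slip, and the soap carton was not noticeably displaced when I came to it.
- **Checks that disagreed:**
  - The height triangulated for the can's lid in the tray came out between 112 and 123 mm, against the expected 128 mm. I set the grasp heights from the text, and contact came where those heights predicted at each set-down.
  - Estimates of the mat middle differed between cameras by a few mm.
  - One automatic outline of the soap carton merged with the liner carton below it, so I measured the soap carton from its corners.

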